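Feed tile offcuts to the bench crusher

TASK

Load the two lime-green tile strips into the crusher: lay each one lengthwise on the sloping feed tray and let it go there, just above the tray floor, so that it slides down end first into the jaws (do not drop it in from above). When both are down in the jaws, swing the clear guard shut over the tray, gently, all the way. Leave the teal and mustard strips and the nippers where they lie.

Things in the scene. Friction and masses are not known exactly. Their poses are not given: they have to be found in the camera images.
- green_a: tile strip, 70 mm long, 28 mm wide, 9 mm thick, 43 g, ceramic with a pink-brown clay underside and a lime-green glaze on top; lies flat on the bench, glaze up. Origin at its centre (4.5 mm above the bench), x along its length, y across its width, z up through the glaze.
- green_b: tile strip, 70 mm long, 28 mm wide, 9 mm thick, 43 g, ceramic with a pink-brown clay underside and a lime-green glaze on top; lies flat on the bench, glaze up. Origin at its centre (4.5 mm above the bench), x along its length, y across its width, z up through the glaze. The second of the two to be crushed.
- teal: tile strip, 70 mm long, 28 mm wide, 9 mm thick, 43 g, ceramic with a pink-brown clay underside and a dark teal glaze on top; lies flat on the bench, glaze up. Origin at its centre (4.5 mm above the bench), x along its length, y across its width, z up through the glaze. Bystander.
- mustard: tile strip, 70 mm long, 28 mm wide, 9 mm thick, 43 g, ceramic with a pink-brown clay underside and a mustard-yellow glaze on top; lies flat on the bench, glaze up. Origin at its centre (4.5 mm above the bench), x along its length, y across its width, z up through the glaze. Bystander.
- nippers: tile nippers with blue handles, 220 mm long, 80 mm wide, 22 mm high, 300 g, lying flat; origin on the bench under the handles, 50 mm behind the pivot, x towards the jaws. Bystander.
- crusher: bench jaw crusher bolted down: 320 mm long (x), 210 mm wide, green jaw box nearest the robot, steel feed tray above it, grey motor behind. Origin on the bench under its middle; x points away from the robot towards the motor, y left, z up. Dark flywheel (136 mm across, top 0.153 high) at y = -0.084 to -0.112; yellow belt guard out to y = 0.098.
- throat (a point): middle of the mouth of the jaw well, at (-0.060, 0, 0.105) in the crusher's frame. The well is 48 mm wide in y; its mouth is 60 mm long (crusher x = -0.090 to -0.030), narrowing to 22 mm (x = -0.076 to -0.054) at its floor, 90 mm lower. Two strips find room in it side by side, standing on end.
- tray: polished, slippery steel feed tray, fixed at 35 degrees, down towards the robot into the jaw well. Origin at the middle of its floor (crusher frame 0.019, 0, 0.139); x up the slope (away from the robot), y left, z square out of the floor. Floor x = -0.060 (edge of well) to 0.060; side and end walls 40 mm high; inner width 150 mm at the top, tapering to 48 mm at the well.
- guard (a joint): angle of the clear guard, rad: 0 = shut (parallel to the tray floor, 44 mm above it), 1.83 = fully open at its stop. It starts open, leaning 20 to 27 degrees from vertical over the tray towards the robot, so the tray cannot be reached from straight above. Stiff damped hinge (0.28 N m, about 2 N at the bar): it stays where it is left.
- guard_hinge (a point): middle of the guard's hinge axis, along the tray's y; x = 0.068, z = 0.044 in the tray's frame. The guard is a clear pane 4 mm thick, 150 mm wide, reaching 140 mm from this axis. At angle q it points along (-cos q, 0, sin q) in the tray's frame; its outer face (to be pushed) looks along (sin q, 0, cos q).
- guard_bar (a point): middle of the red round bar, 12 mm thick and 150 mm long (along the tray's y), on the guard's free edge, 140 mm from the hinge axis.
Mind the look-alikes: they are no part of the job. What is shaped like the green_a but red is not meant. What is shaped like the green_b but purple is not meant.

How it is judged:
By the outcome, as a careful person would: the job done as asked, in the order asked, and still so for the second after the job is handed in, with the robot touching nothing.
It also fails if it takes over 72 s, if anything falls off the work surface, if the arm or the gripper's body presses on something with over 40 N, if the wrist force passes 120 N, or if a joint passes its speed limit or range.

ROBOT

A 6-joint arm with a two-finger parallel gripper is mounted at the origin on the work surface. World frame = base frame: x ahead of the robot, y to its left, z up, the work surface at z = 0. Lengths are in m, angles in rad, forces in N, time in s.
With the tool pointing down it reaches from about 0.25 to 0.725 m from the base axis. Payload 4 kg.
Tool frame: the origin (TCP) lies at the very end of the fingers, on their centre line; the grasp point (between the pads) lies 19 mm behind it; z points along the fingers, y is the line along which they close (so a half turn about z gives the same grasp; the last joint's range is limited). The gripper opens to 85 mm and grips with 20 to 120 N. Pads are 22 mm wide; open, the fingers measure 114 mm over their backs; the gripper's body (76 mm by 85 mm) begins 54 mm behind the grasp point. The pads swing forward as they close: fully open they stand 13 mm farther back than shut.
Start: joints at [-1.228, 0.241, 0.005, 1.335, 0, 1.571], TCP at [0.168, -0.471, 0.231] pointing down, gripper open.
Joint ranges: [-2.72, 2.72], [-1.05, 1.87], [-1.09, 1.28], [-1.99, 2.15], [-1.42, 1.44], [-3.14, 3.14]. Speed limits (rad/s): [2.79, 2.79, 3.14, 3.14, 3.14, 3.14].

INTERFACE

Orientations are given as a unit quaternion [x, y, z, w].
In Python, from workcell import bot gives the robot as it stands.
- The arm moves only by the tool carry_out, never from a script. Its argument "increments" is one flat list of numbers, 5 for each row, row after row: the finger opening in cm, from 0 to 8.54, then the shift along the tool's x, y, z in cm, then the turn about the tool's z in rad. A call has exactly 5 rows; each row shifts and turns the commanded pose from where the row before left it, along the tool's axes as they then stand; what a row does not reach is not made up. A row lasts 1/8 s, in which the tool goes at most 62.5 mm and 10.7 degrees, less where a joint would pass 70% of its speed; a pose out of reach is approached as far as the arm can. A call with a gripper value outside its range is refused whole. The fingers move at their own pace and stop on an object; the grip force is fixed at half the most. Time passes only in rows, so rows that do not move let the fingers close, or fill a call up. It gives the time, the measured TCP pose, the force, the opening and the grip force at its end, in the units of the state.
- bot.get_obs(): the state, without advancing time (a new reading comes with each control period).
- bot.camera(name): name is "scene" or "top" or "wrist"; returns a dict with "pixels" (420x560x3 uint8, blue, green, red), "range_z" (420x560 float32, m along the optical axis (not along the pixel's ray), 0 where there is no reading), "mtx" (3x3 intrinsics, pixels), "eye" and "attitude" of the camera in the world. Camera axes: x right, y down, z forward; pixel columns grow to the right and rows downward; lengths in m; the calibration is good to about 2 mm. A picture is of the moment at which its call begins.
- bot.job_done(): hands the job in; it is judged then, once.
Trained networks look in a picture, given as the dict that the camera call returned (one of the last four; its "shot" number tells which), for a name from the list of things; names that differ only in an ending like _2 or _b are one class to them, and where a whole thing is asked for, a point or a joint stands for the part that bears it (a point fixed in the world has none). Each returns a list of dicts, best first, with "p" (0 to 1); they miss things now and then, are a little off and sometimes report something else, mostly with a low value. They report only what shows in the picture. A call takes as long as a camera call. They do not tell look-alikes from the thing itself.
- bot.find_in(picture, name): "xyz" ([x, y, z] in m, in the coordinates of the camera as it stood for that picture, good to about 4 mm: the middle of the surface that is visible of it).
- bot.regions_of(picture, name): "mask" (420x560 bool, what is visible of it).
- bot.place_of(picture, name): "xyz" ([x, y, z] in m, in the coordinates of the camera as it stood for that picture, good to about 4 mm: a listed point, or the origin of a listed thing).
The state is a dict: "clock": time; "joint_pos": joint angles; "joint_vel": joint speeds; "tau": joint torques, N m; "eef_pos": TCP position; "tool_rot": TCP orientation; "ft_force": force on the tool from outside, world axes, zero at the start; "ft_torque": the same for the moment, N m; "grip_width": finger opening in m; "grasp_force": force on a finger pad.
Only numpy, scipy, OpenCV 4.12 (cv2) and the standard library are available. Lean on these libraries where they do the work, as an engineer would, in place of code of your own. Each camera call takes 0.05 s, during which the arm holds its last target. There are 200 camera calls.

## Working session

There is one attempt and no reset: what is moved stays moved. The work goes in short steps, Python scripts to look and compute and a tool call to move; the robot and the scene stay as the last step left them, time stands still between calls to the robot, and variables do not carry over. Pictures are saved under pics/ and viewed, at most 10 in all, crops included, and the job is handed in when it is done.

Besides the shell and the picture viewer there is one more tool, called after "Call:" as name(argument=value, ...) on one line, values as JSON. carry_out: Moves the arm, as the interface text tells. Its arguments: {"type":"object","properties":{"increments":{"type":"array","items":{"type":"number"}}},"required":["increments"]}

```bash
mkdir -p pics; ls; cat > h.py <<'E'
import numpy as np, cv2
from scipy.spatial.transform import Rotation as R
from workcell import bot
def w(p,c):
    return R.from_quat(c["attitude"]).apply(p)+np.array(c["eye"]) if np.size(c["attitude"])==4 else np.array(c["attitude"])@np.array(p)+np.array(c["eye"])
def mworld(mask,c):
    v,u=np.nonzero(mask&(c["range_z"]>0)); z=c["range_z"][v,u]; K=c["mtx"]
    P=np.c_[(u-K[0,2])*z/K[0,0],(v-K[1,2])*z/K[1,1],z]
    return w(P,c),u,v
E
python3 - <<'E'
from h import *
print({k:np.round(v,3) if not isinstance(v,str) else v for k,v in bot.get_obs().items()})
ims=[]
for n in("top","scene"):
    c=bot.camera(n); cv2.imwrite(f"pics/{n}0.png",c["pixels"])
    print(n,c["eye"],c["attitude"],c["mtx"][0])
    for nm in("green_a","teal","mustard","nippers","crusher","tray","throat","guard_bar","guard_hinge"):
        for r in bot.place_of(c,nm)[:7]:
            p=np.array(r["xyz"]); q=c["mtx"]@p; print(nm,round(r["p"],2),np.round(w(p,c),3),np.round(q[:2]/q[2]))
E
```

```text
pics
{'clock': np.float64(0.0), 'joint_pos': array([-1.228,  0.241,  0.004,  1.335, -0.   ,  1.571]), 'joint_vel': array([-0.   , -0.002, -0.   , -0.   ,  0.001, -0.001]), 'tau': array([-2.0000e-03, -3.7232e+01,  2.5241e+01,  1.7000e-02, -0.0000e+00,
       -0.0000e+00]), 'eef_pos': array([ 0.168, -0.47 ,  0.23 ]), 'tool_rot': array([ 0.985,  0.171, -0.   , -0.001]), 'ft_force': array([-0.601,  0.645, -0.08 ]), 'ft_torque': array([ 0.02 , -0.045,  0.027]), 'grasp_force': np.float64(0.0), 'grip_width': np.float64(0.085)}
top [ 0.34441697 -0.06319494  1.276543  ] [ 0.70600437 -0.70211862  0.06655409 -0.06448115] [515.24862884   0.         277.13488669]
green_a 0.82 [ 0.609 -0.284  0.004] [364. 206.]
green_a 0.73 [ 0.6   -0.184  0.007] [324. 209.]
green_a 0.67 [ 0.723 -0.277  0.005] [360. 162.]
green_a 0.63 [ 0.422 -0.221  0.005] [340. 280.]
green_a 0.52 [ 0.485 -0.316  0.005] [378. 254.]
teal 0.65 [0.419 0.234 0.004] [154. 280.]
teal 0.55 [ 0.487 -0.452  0.001] [432. 254.]
mustard 0.84 [0.625 0.319 0.009] [124. 198.]
nippers 0.79 [ 0.484 -0.451 -0.002] [432. 255.]
crusher 0.7 [ 0.62  -
[... 290 characters left out ...]
361891] [ 0.52301573  0.77447305 -0.30020554 -0.19110907] [399.99235787   0.         284.29684192]
green_a 0.7 [ 0.422 -0.224 -0.001] [254. 194.]
green_a 0.67 [ 0.722 -0.274  0.006] [199. 253.]
green_a 0.53 [ 0.601 -0.182  0.003] [243. 234.]
green_a 0.42 [ 0.491 -0.311  0.004] [223. 200.]
teal 0.54 [0.418 0.241 0.002] [385. 230.]
mustard 0.6 [0.622 0.324 0.005] [398. 289.]
nippers 0.71 [ 0.487 -0.452 -0.   ] [189. 189.]
crusher 0.96 [ 0.622 -0.002  0.002] [292. 255.]
tray 0.77 [ 0.636 -0.003  0.139] [290. 231.]
tray 0.5 [ 0.489 -0.45  -0.003] [190. 190.]
throat 0.62 [0.562 0.    0.106] [300. 220.]
guard_bar 0.78 [0.61  0.001 0.341] [294. 172.]
guard_hinge 0.61 [0.667 0.    0.213] [286. 222.]
```

```bash
python3 - <<'E'
import cv2
a=cv2.imread("pics/top0.png"); b=cv2.imread("pics/scene0.png")
cv2.imwrite("pics/top1.png",cv2.resize(a[130:340,90:470],None,fx=2.1,fy=2.1,interpolation=2))
cv2.imwrite("pics/sc1.png",cv2.resize(b[130:330,150:450],None,fx=2.6,fy=2.6,interpolation=2))
E
```

```text
(no output)
```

View pics/top1.png

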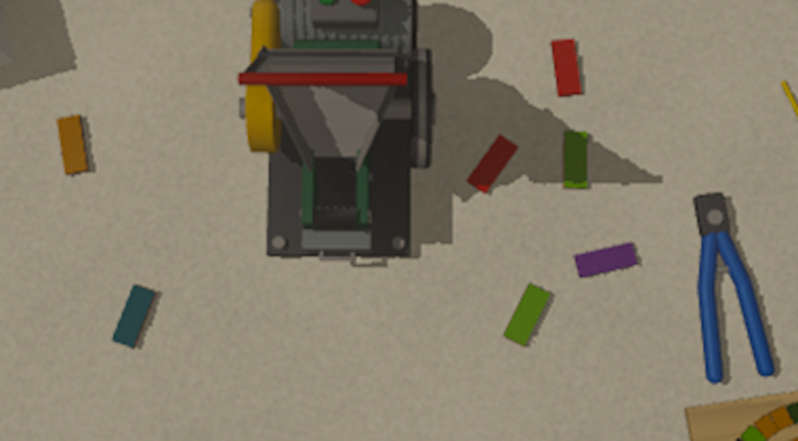

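View pics/sc1.png

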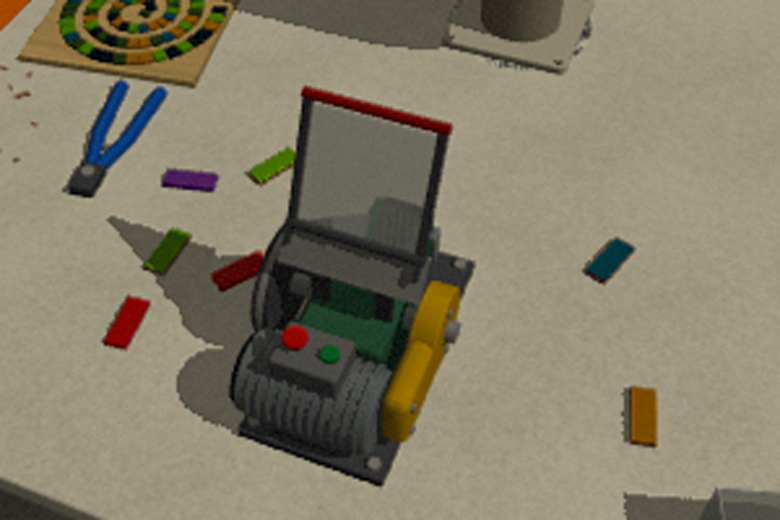

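Greens at full-image px (340,280) and (364,206, in shadow); the look-alikes are red at (324,209) and (360,162), and purple at (378,254). I'll confirm in a crop and measure.

```bash
python3 - <<'E'
from h import *
for n in("top","scene"):
    c=bot.camera(n)
    if n=="top": cv2.imwrite("pics/crop.png",cv2.resize(c["pixels"][140:300,300:400],None,fx=3.6,fy=3.6,interpolation=2))
    for nm in("green_a","crusher","guard_bar","tray"):
        for r in bot.regions_of(c,nm)[:6]:
            P,u,v=mworld(r["mask"],c)
            if len(P)<15: continue
            pts=P[:,:2].astype(np.float32)
            (cx,cy),(a,b),t=cv2.minAreaRect(pts)
            if a<b:a,b,t=b,a,t+90
            print(n,nm,round(r["p"],2),len(P),"px",u.mean().round(),v.mean().round(),"bgr",c["pixels"][v,u].mean(0).round(),"ctr",np.round((cx,cy),4),"LW",np.round((a,b),3),"ang",round(t%180,1),"z",np.round(np.percentile(P[:,2],[5,50,95]),4),"med",np.round(np.median(P,0),4))
E
```

```text
top green_a 0.88 315 px 364.0 206.0 bgr [25. 75. 58.] ctr [ 0.6085 -0.2842] LW [0.069 0.028] ang 177.8 z [0.0026 0.0087 0.013 ] med [ 0.6062 -0.2841  0.0087]
top green_a 0.82 309 px 359.0 161.0 bgr [ 31.  39. 127.] ctr [ 0.724  -0.2769] LW [0.072 0.031] ang 7.8 z [0.0026 0.0086 0.013 ] med [ 0.7234 -0.2752  0.0086]
top green_a 0.72 274 px 324.0 207.0 bgr [22. 29. 84.] ctr [ 0.6031 -0.185 ] LW [0.07  0.026] ang 144.8 z [0.0046 0.0088 0.0131] med [ 0.6029 -0.184   0.0088]
top green_a 0.68 335 px 341.0 279.0 bgr [ 24. 108.  79.] ctr [ 0.4247 -0.2243] LW [0.072 0.03 ] ang 153.0 z [0.0036 0.0088 0.0129] med [ 0.424  -0.223   0.0088]
top green_a 0.51 342 px 377.0 254.0 bgr [91. 53. 87.] ctr [ 0.4866 -0.3162] LW [0.07  0.031] ang 97.8 z [-0.0001  0.0086  0.0129] med [ 0.4865 -0.3143  0.0086]
top green_a 0.23 1186 px 245.0 162.0 bgr [44. 51. 83.] ctr [0.6628 0.0201] LW [0.2   0.115] ang 89.4 z [0.2182 0.2995 0.3486] med [ 0.6334 -0.0029  0.2995]
top crusher 0.67 10418 px 252.0 183.0 bgr [49. 61. 69.] ctr [ 0.6611 -0.0025] LW [0.358 0.234] ang 178.3 z [0.0126 0.11   0.3109] med [ 0.6278 -0.00
[... 892 characters left out ...]
027] ang 5.5 z [0.0054 0.0091 0.0124] med [ 0.6086 -0.2788  0.0091]
scene crusher 0.27 101 px 255.0 193.0 bgr [  5. 109.  72.] ctr [ 0.4232 -0.2197] LW [0.062 0.028] ang 151.7 z [0.0031 0.0081 0.0121] med [ 0.4276 -0.2182  0.0081]
scene guard_bar 0.81 3151 px 291.0 197.0 bgr [71. 80. 87.] ctr [ 0.4646 -0.0768] LW [0.486 0.209] ang 16.0 z [0.2178 0.2811 0.3446] med [0.6394 0.002  0.2811]
scene tray 0.97 3900 px 290.0 204.0 bgr [68. 76. 83.] ctr [ 0.4839 -0.0691] LW [0.482 0.203] ang 17.0 z [0.181  0.2645 0.3432] med [0.6476 0.0032 0.2645]
scene tray 0.48 151 px 214.0 227.0 bgr [ 5. 62. 42.] ctr [ 0.6102 -0.2801] LW [0.069 0.029] ang 178.5 z [0.0029 0.0087 0.0122] med [ 0.6141 -0.2792  0.0087]
```

View pics/crop.png

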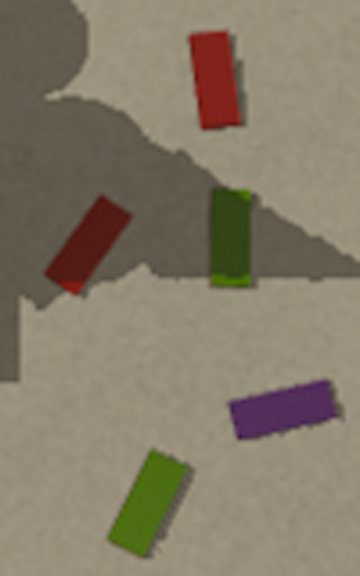

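The crop shows the greens at crop px (150,503) and (231,237). Red (215,80) and (88,245) and purple (285,410) don't match the colour, so they are the look-alikes. First target is the near green.

Call:
carry_out(increments=[8.5, 5.4, -2.5, 1.5, 0, 8.5, 5.4, -2.5, 1.5, 0, 8.5, 5.4, -2.5, 1.5, 0, 8.5, 5.4, -2.5, 1.5, 0, 8.5, 5.4, -2.5, 1.5, 0])

```text
clock: 2.12
eef_pos: [0.3817, -0.2611, 0.1562]
tool_rot: [0.985, 0.17, 0.0, 0.0]
ft_force: [0.7, -0.6, 0.2]
grip_width: 0.0846
grasp_force: 0.0
```

Call:
carry_out(increments=[8.5, 5.4, -2.5, 1.5, 0, 8.5, 0, 0, 0, -0.18, 8.5, 0, 0, 0, -0.18, 8.5, 0, 0, 0, -0.18, 8.5, 0, 0, 0, -0.18])

```text
clock: 2.75
eef_pos: [0.4229, -0.2206, 0.1413]
tool_rot: [0.86, 0.509, -0.0, 0.0]
ft_force: [0.1, -0.2, -1.1]
grip_width: 0.0852
grasp_force: 0.0
```

Call:
carry_out(increments=[8.5, 0, 0, 0, -0.18, 8.5, 0, 0, 0, -0.18, 8.5, 0, 0, 0, -0.18, 8.5, 0, 0, 0, -0.18, 8.5, 0, 0, 0, -0.18])

```text
clock: 3.38
eef_pos: [0.4228, -0.2208, 0.1414]
tool_rot: [0.553, 0.833, 0.0, 0.0]
ft_force: [-0.3, 0.0, 0.9]
grip_width: 0.0847
grasp_force: 0.0
```

Call:
carry_out(increments=[5.5, 0, 0, 0, -0.18, 5.5, 0, 0, 0, -0.18, 5.5, 0, 0, 0, -0.18, 5.5, 0, 0, 0, -0.17, 5.5, 0, 0, 0, 0])

```text
clock: 4.0
eef_pos: [0.4228, -0.2208, 0.1414]
tool_rot: [0.233, 0.972, -0.0, 0.0]
ft_force: [-0.3, -0.2, 0.9]
grip_width: 0.0548
grasp_force: 0.0
```

```bash
cat >> h.py <<'E'
def pose():
    o=bot.get_obs(); r=R.from_quat(o["tool_rot"]); M=r.as_matrix()
    print("t",round(float(o["clock"]),2),"p",np.round(o["eef_pos"],4),"x",np.round(M[:,0],3),"z",np.round(M[:,2],3),"head",round(np.degrees(np.arctan2(M[1,0],M[0,0])),1),"w",round(float(o["grip_width"]),4),"gf",round(float(o["grasp_force"]),1),"F",np.round(o["ft_force"],1),"q",np.round(o["joint_pos"],2))
    return o["eef_pos"],M
def to(t):
    p,M=pose(); print("shift cm",np.round(M.T@(np.array(t)-p)*100,2))
def strips(c,cols=1):
    for r in bot.regions_of(c,"green_a")[:6]:
        P,u,v=mworld(r["mask"],c)
        if len(P)<15: continue
        b,g,rr=c["pixels"][v,u].mean(0)
        if not(g>b*1.3 and g>rr*1.15): continue
        (cx,cy),(a,b),t=cv2.minAreaRect(P[:,:2].astype(np.float32))
        if a<b:a,b,t=b,a,t+90
        print("green",round(r["p"],2),len(P),"px",u.mean().round(),v.mean().round(),"ctr",np.round((cx,cy),4),"LW",np.round((a,b),3),"ang",round(t%180,1),"med",np.round(np.median(P,0),4))
E
python3 - <<'E'
from h import *
c=bot.camera("wrist"); cv2.imwrite("pics/w1.png",c["pixels"]); strips(c); to([.424,-.222,.05])
E
```

```text
green 0.89 3130 px 280.0 195.0 ctr [ 0.4253 -0.2212] LW [0.075 0.028] ang 152.5 med [ 0.4217 -0.2199  0.009 ]
green 0.84 420 px 299.0 370.0 ctr [ 0.5764 -0.2795] LW [0.031 0.013] ang 66.3 med [ 0.5753 -0.2785  0.0078]
t 4.1 p [ 0.4228 -0.2208  0.1413] x [-0.891  0.454 -0.   ] z [ 0. -0. -1.] head 153.0 w 0.0548 gf 0.0 F [ 0.4 -0.   0.2] q [-0.48  0.26 -0.22  1.1   0.   -0.01]
shift cm [-0.16 -0.06  9.13]
```

Call:
carry_out(increments=[5.5, -0.1, 0, 4.5, 0, 5.5, 0, 0, 4.5, 0, 5.5, 0, 0, 3.5, 0, 5.5, 0, 0, 1.4, 0, 2, 0, 0, 0, 0])

```text
clock: 4.72
eef_pos: [0.4234, -0.221, 0.0019]
tool_rot: [0.233, 0.973, 0.0, -0.001]
ft_force: [-0.1, -0.3, 0.3]
grip_width: 0.0379
grasp_force: 0.0
```

Call:
carry_out(increments=[2, 0, 0, 0, 0, 2, 0, 0, 0, 0, 2, 0, 0, 0, 0, 2, 0, 0, -3, 0, 2, 0, 0, -6, 0])

```text
clock: 5.35
eef_pos: [0.4216, -0.2201, 0.0914]
tool_rot: [0.232, 0.973, 0.001, -0.003]
ft_force: [0.8, -0.9, 0.2]
grip_width: 0.0256
grasp_force: 59.1
```

```bash
python3 - <<'E'
from h import *
c=bot.camera("wrist"); cv2.imwrite("pics/w2.png",c["pixels"]); strips(c); pose()
E
```

```text
green 0.76 10369 px 279.0 266.0 ctr [ 0.4532 -0.2364] LW [0.143 0.048] ang 153.2 med [ 0.4169 -0.2186  0.097 ]
t 5.45 p [ 0.4281 -0.2235  0.0986] x [-0.892  0.452 -0.013] z [ 0.011 -0.006 -1.   ] head 153.1 w 0.0256 gf 59.1 F [ 0.8 -1.1 -0.5] q [-0.48  0.3  -0.28  0.98 -0.   -0.01]
```

View pics/w2.png

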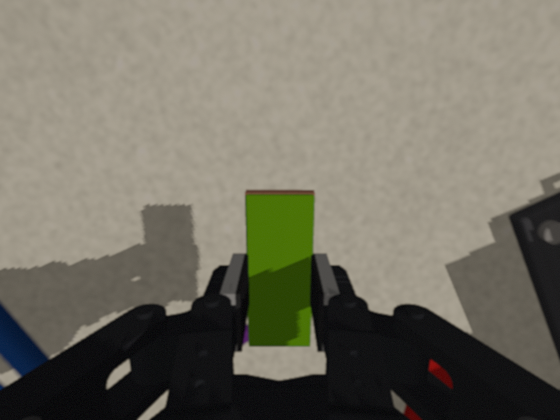

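The held strip shows at px (247–313, 190–345), centred between the pads. Now I raise it in front of the crusher and see how the arm behaves at its reach limit, since a tilted tool is needed under the guard.

Call:
carry_out(increments=[2, 1.6, 2.3, -4.4, 0, 2, 1.6, 2.3, -4.4, 0, 2, 1.6, 2.3, -4.4, 0, 2, 1.6, 2.3, -4.4, 0, 2, 1.6, 2.3, -4.4, 0])

```text
clock: 6.08
eef_pos: [0.4039, -0.0816, 0.3137]
tool_rot: [0.232, 0.973, 0.0, 0.0]
ft_force: [0.2, 0.8, -1.3]
grip_width: 0.0258
grasp_force: 59.3
```

Call:
carry_out(increments=[2, 1.6, 2.3, -4.4, 0, 2, 1.6, 2.3, -4.4, 0, 2, 1.6, 2.3, -4.4, -0.16, 2, 0, 0, 0, -0.16, 2, 0, 0, 0, -0.15])

```text
clock: 6.7
eef_pos: [0.3929, 0.0013, 0.4448]
tool_rot: [-0.004, 1.0, -0.0, 0.001]
ft_force: [0.3, -0.6, 0.1]
grip_width: 0.0257
grasp_force: 59.3
```

```bash
python3 - <<'E'
from h import *
pose()
E
```

```text
t 6.7 p [0.3929 0.0013 0.4448] x [-1.    -0.007 -0.002] z [ 0.002 -0.    -1.   ] head -179.6 w 0.0257 gf 59.3 F [ 0.3 -0.6  0.1] q [ 0.    0.04  0.32  1.85 -0.   -0.  ]
```

Call:
carry_out(increments=[2, 0, 0, -5, 0, 2, 0, 0, -5, 0, 2, 0, 0, -5, 0, 2, 0, 0, -5, 0, 2, 0, 0, -5, 0])

```text
clock: 7.32
eef_pos: [0.3773, 0.0007, 0.5838]
tool_rot: [-0.001, 0.999, 0.0, 0.053]
ft_force: [-0.8, -1.3, -0.9]
grip_width: 0.0256
grasp_force: 59.3
```

```bash
python3 - <<'E'
from h import *
pose()
E
```

```text
t 7.33 p [0.3773 0.0007 0.5838] x [-0.994 -0.001 -0.106] z [ 0.106  0.    -0.994] head -179.9 w 0.0256 gf 59.3 F [-0.8 -1.3 -0.9] q [ 0.    0.07  0.76  2.15 -0.    0.  ]
```

Call:
carry_out(increments=[2, 2, 0, -5, 0, 2, 2, 0, -5, 0, 2, 2, 0, -5, 0, 2, 2, 0, -5, 0, 2, 2, 0, -5, 0])

```text
clock: 7.95
eef_pos: [0.2559, 0.0006, 0.6342]
tool_rot: [-0.001, 0.99, 0.0, 0.139]
ft_force: [-0.3, 0.3, -0.2]
grip_width: 0.0256
grasp_force: 59.3
```

Call:
carry_out(increments=[2, 0, 0, 2, 0, 2, 0, 0, 2, 0, 2, 0, 0, 2, 0, 2, 0, 0, 2, 0, 2, 0, 0, 2, 0])

```text
clock: 8.57
eef_pos: [0.2841, 0.0006, 0.5368]
tool_rot: [-0.001, 0.99, 0.0, 0.138]
ft_force: [0.3, -0.9, -0.4]
grip_width: 0.0254
grasp_force: 59.3
```

```bash
python3 - <<'E'
from h import *
pose()
E
```

```text
t 8.57 p [0.2841 0.0006 0.5368] x [-0.962 -0.001 -0.273] z [ 0.273  0.001 -0.962] head -179.9 w 0.0254 gf 59.3 F [ 0.3 -0.9 -0.4] q [ 0.   -0.31  0.25  1.86 -0.    0.  ]
```

The tilt persists (16° now), so I keep ratcheting towards 35°.

Call:
carry_out(increments=[2, 3, 0, -5, 0, 2, 3, 0, -5, 0, 2, 3, 0, -5, 0, 2, 3, 0, -5, 0, 2, 3, 0, -5, 0])

```text
clock: 9.2
eef_pos: [0.1514, 0.0133, 0.6593]
tool_rot: [-0.006, 0.971, 0.026, 0.237]
ft_force: [0.2, -1.1, -0.7]
grip_width: 0.0258
grasp_force: 59.3
```

```bash
python3 - <<'E'
from h import *
pose()
E
```

```text
t 9.2 p [0.1514 0.0133 0.6593] x [-0.888  0.002 -0.461] z [ 0.46   0.053 -0.886] head 179.9 w 0.0258 gf 59.3 F [ 0.2 -1.1 -0.7] q [-0.25 -0.48  0.56  2.15  0.16 -0.22]
```

Call:
carry_out(increments=[2, -5, 0, 2.3, 0, 2, -5, -0.5, 2.3, 0, 2, -2, 0, -5, 0, 2, -2, 0, -5, 0, 2, -2, 0, -5, 0])

```text
clock: 9.82
eef_pos: [0.2656, 0.0089, 0.7403]
tool_rot: [0.004, 0.96, 0.021, 0.279]
ft_force: [-0.6, 0.5, -0.6]
grip_width: 0.0255
grasp_force: 59.3
```

```bash
python3 - <<'E'
from h import *
pose()
E
```

```text
t 9.82 p [0.2656 0.0089 0.7403] x [-0.844  0.019 -0.535] z [ 0.536  0.038 -0.844] head 178.7 w 0.0255 gf 59.3 F [-0.6  0.5 -0.6] q [-0.03 -0.22  0.93  2.15  0.05 -0.  ]
```

Call:
carry_out(increments=[2, -2, 0, -5, 0, 2, -2, 0, -5, 0, 2, -1, 0, -4, 0, 2, 0, 0, 4, 0, 2, 0, 0, 4, 0])

```text
clock: 10.45
eef_pos: [0.3028, 0.0145, 0.7164]
tool_rot: [0.005, 0.943, 0.02, 0.332]
ft_force: [0.6, 0.2, 0.0]
grip_width: 0.0259
grasp_force: 59.3
```

```bash
python3 - <<'E'
from h import *
pose()
c=bot.camera("top"); P,u,v=mworld(np.ones((420,560),bool),c)
m=(abs(P[:,0]-.61)<.12)&(abs(P[:,1])<.13)&(P[:,2]<.4)
P=P[m]
for x in np.arange(.50,.64,.01):
    s=P[(abs(P[:,0]-x)<.004)]
    print(round(x,2),[f"{np.median(s[abs(s[:,1]-y)<.004][:,2]):.3f}" if (abs(s[:,1]-y)<.004).any() else "-" for y in np.arange(-.08,.081,.01)])
s=P[(abs(P[:,1])<.012)&(P[:,0]>.59)&(P[:,0]<.66)&(P[:,2]<.17)]
print("fit",np.polyfit(s[:,0],s[:,2],1), len(s), s[:,0].min(),s[:,0].max())
c=bot.camera("scene");
for nm in("throat","guard_bar","guard_hinge","tray"):
    r=bot.place_of(c,nm)[0]; print(nm,r["p"],np.round(w(np.array(r["xyz"]),c),4))
E
```

```text
t 10.45 p [0.3028 0.0145 0.7164] x [-0.779  0.022 -0.627] z [ 0.627  0.035 -0.778] head 178.4 w 0.0259 gf 59.3 F [0.6 0.2 0. ] q [ 0.03 -0.35  0.62  1.86  0.01  0.05]
0.5 ['0.016', '0.018', '0.014', '0.014', '0.060', '0.061', '0.061', '0.060', '0.060', '0.061', '0.061', '0.060', '0.016', '0.014', '0.015', '0.018', '0.014']
0.51 ['0.017', '0.020', '0.013', '0.014', '0.060', '0.060', '0.060', '0.060', '0.060', '0.061', '0.060', '0.061', '0.018', '0.015', '0.016', '0.020', '0.015']
0.52 ['0.014', '0.015', '0.015', '0.015', '0.101', '0.109', '0.111', '0.113', '0.114', '0.115', '0.111', '0.109', '0.012', '0.016', '0.015', '0.015', '0.014']
0.53 ['0.014', '0.014', '0.015', '0.014', '0.066', '0.109', '0.113', '0.114', '0.114', '0.116', '0.114', '0.109', '0.088', '0.014', '0.015', '0.015', '0.013']
0.54 ['0.014', '0.014', '0.015', '0.017', '0.061', '0.110', '-', '-', '-', '-', '0.107', '0.110', '-', '0.015', '0.014', '0.015', '0.015']
0.55 ['0.014', '0.015', '0.015', '0.015', '0.016', '0.111', '0.016', '0.014', '0.014', '0.014', '0.070', '0.110', '0.015', '0.017', '0.016', '0.015', '0.013']

[... 953 characters left out ...]
0.62 ['0.015', '0.017', '0.017', '0.017', '0.124', '0.125', '0.125', '0.126', '0.126', '0.126', '0.125', '0.126', '0.139', '0.166', '0.015', '0.116', '0.121']
0.63 ['0.015', '0.020', '0.177', '0.137', '0.132', '0.133', '0.134', '0.133', '0.134', '0.135', '0.135', '0.135', '0.137', '0.169', '0.101', '0.125', '0.128']
0.64 ['0.019', '0.089', '0.092', '0.139', '0.142', '0.140', '0.141', '0.140', '0.141', '0.141', '0.138', '0.140', '0.140', '0.156', '0.183', '0.127', '0.130']
fit [ 0.70328884 -0.31057156] 357 0.5903412638101018 0.6592476393427882
throat 0.97 [0.5625 0.0012 0.1038]
guard_bar 0.73 [0.611  0.0033 0.3394]
guard_hinge 0.67 [ 0.6695 -0.0016  0.2141]
tray 0.74 [ 0.6366 -0.0027  0.1368]
```

Tilt is now 38.8°, and the tray floor fits z = 0.703x − 0.311 (35.1°). I'm moving to the approach point in front of the tray.

Call:
carry_out(increments=[2, 1.4, -0.5, 5.6, 0, 2, 1.4, -0.5, 5.6, 0, 2, 1.4, -0.5, 5.6, 0, 2, 1.4, -0.5, 5.6, 0, 2, 1.4, -0.5, 5.6, 0])

```text
clock: 11.38
eef_pos: [0.4254, 0.0004, 0.4558]
tool_rot: [0.005, 0.943, 0.02, 0.334]
ft_force: [0.8, 0.4, -0.2]
grip_width: 0.0257
grasp_force: 59.3
```

Call:
carry_out(increments=[2, 1.4, -0.5, 5.6, 0, 2, 1.4, -0.5, 5.6, 0, 2, 1.4, -0.5, 5.6, 0, 2, 0, 0, 0, 0, 2, 0, 0, 0, 0])

```text
clock: 12.0
eef_pos: [0.4981, -0.0077, 0.2994]
tool_rot: [0.005, 0.943, 0.02, 0.333]
ft_force: [-0.6, 0.3, -0.4]
grip_width: 0.0254
grasp_force: 59.3
```

```bash
python3 - <<'E'
from h import *
c=bot.camera("wrist"); cv2.imwrite("pics/w3.png",c["pixels"]); to([.625,-.001,.1375])
E
```

```text
t 12.05 p [ 0.4982 -0.0077  0.3002] x [-0.777  0.022 -0.629] z [ 0.629  0.034 -0.776] head 178.4 w 0.0261 gf 59.3 F [-0.2  0.1  0.2] q [-0.06 -0.28 -0.56  0.61  0.07 -0.02]
shift cm [ 0.4  -0.05 20.63]
```

View pics/w3.png

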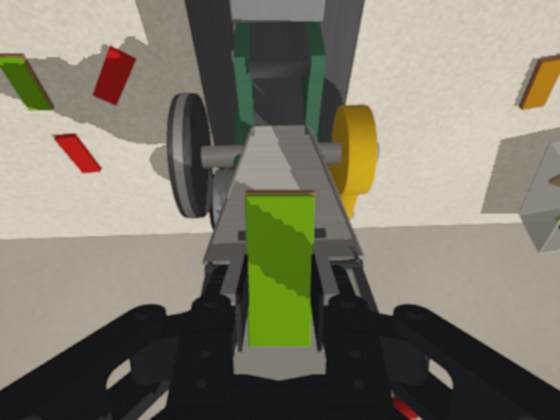

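The strip (px 247–313 wide) lines up with the tray axis and the well edge (250–308, 127). I advance and stop just above the floor.

Call:
carry_out(increments=[2, 0.4, 0, 5, 0, 2, 0, 0, 5, 0, 2, 0, 0, 5, 0, 2, 0, 0, 3.5, 0, 2, 0, 0, 1.2, 0])

```text
clock: 12.68
eef_pos: [0.6182, -0.0005, 0.1405]
tool_rot: [0.004, 0.943, 0.02, 0.332]
ft_force: [-0.8, -0.7, 0.9]
grip_width: 0.026
grasp_force: 59.3
```

```bash
python3 - <<'E'
from h import *
c=bot.camera("top"); to([.625,-.001,.1375])
P,u,v=mworld(np.ones((420,560),bool),c)
g=c["pixels"][v,u].astype(int); m=(g[:,1]>g[:,0]+25)&(g[:,1]>g[:,2]+10)&(abs(P[:,0]-.61)<.09)&(abs(P[:,1])<.03)&(P[:,2]>.1)&(P[:,2]<.25)
s=P[m]; print(len(s),s.min(0),s.max(0)); 
if len(s)>5: d=s[:,2]-(.703*s[:,0]-.3106); print("normal height of glaze above floor mm",np.round(np.percentile(d,[5,50,95])*819,1)); print(np.polyfit(s[:,0],s[:,2],1))
E
```

```text
t 12.72 p [ 6.180e-01 -5.000e-04  1.399e-01] x [-0.78   0.022 -0.625] z [ 0.626  0.035 -0.779] head 178.4 w 0.0259 gf 59.3 F [ 0.7 -0.1 -0.7] q [-0.03  0.17 -0.62  0.11  0.05  0.  ]
shift cm [-0.4  -0.06  0.62]
275 [ 0.57481962 -0.01618997  0.12820722] [0.64535194 0.01249539 0.22732367]
normal height of glaze above floor mm [15.3 19.1 24. ]
[0.06711863 0.10925718]
```

Call:
carry_out(increments=[2, -0.3, 0, 0.4, 0, 2, 0, 0, 0.2, 0, 2, 0, 0, 0.1, 0, 2, 0, 0, 0, 0, 2, 0, 0, 0, 0])

```text
clock: 13.35
eef_pos: [0.6224, -0.0005, 0.1357]
tool_rot: [0.005, 0.944, 0.02, 0.331]
ft_force: [-0.6, 0.1, -1.2]
grip_width: 0.0258
grasp_force: 59.3
```

```bash
python3 - <<'E'
from h import *
p,M=pose(); print("TCP height",(p[2]-(.703*p[0]-.3106))*819)
E
```

```text
t 13.35 p [ 6.224e-01 -5.000e-04  1.357e-01] x [-0.781  0.022 -0.624] z [ 0.624  0.035 -0.78 ] head 178.4 w 0.0258 gf 59.3 F [-0.6  0.1 -1.2] q [-0.03  0.18 -0.61  0.1   0.05  0.  ]
TCP height 7.168888860145041
```

Call:
carry_out(increments=[2, 0, 0, 0.2, 0, 2, 0, 0, 0, 0, 4, 0, 0, 0, 0, 4, 0, 0, 0, 0, 4, 0, 0, 0, 0])

```text
clock: 13.98
eef_pos: [0.6238, -0.0004, 0.1337]
tool_rot: [0.005, 0.944, 0.02, 0.33]
ft_force: [0.3, 0.4, 0.3]
grip_width: 0.0399
grasp_force: 0.0
```

Call:
carry_out(increments=[4, 0, 0, 0, 0, 4, 0, 0, 0, 0, 4, 0, 0, 0, 0, 4, 0, 0, -3, 0, 4, 0, 0, -5, 0])

```text
clock: 14.6
eef_pos: [0.5728, -0.0031, 0.1951]
tool_rot: [0.005, 0.944, 0.02, 0.329]
ft_force: [0.3, -1.4, -0.2]
grip_width: 0.04
grasp_force: 0.0
```

```bash
python3 - <<'E'
from h import *
pose()
c=bot.camera("wrist"); cv2.imwrite("pics/w4.png",c["pixels"])
E
```

```text
t 14.6 p [ 0.5728 -0.0031  0.1951] x [-0.784  0.022 -0.621] z [ 0.621  0.035 -0.783] head 178.4 w 0.04 gf 0.0 F [ 0.3 -1.4 -0.2] q [-0.04 -0.   -0.62  0.28  0.06 -0.01]
```

View pics/w4.png

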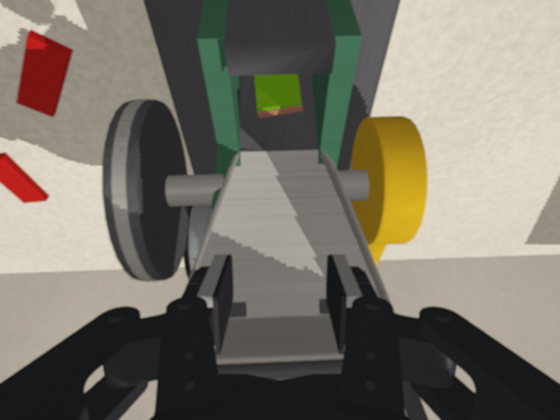

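Green no. 1 is down in the well at px (277,93). The second strip lies flat, so I need the tool upright again; I'll pull in low towards the base so the limits un-tilt it.

Call:
carry_out(increments=[4, 0, 0, -5, 0, 4, 0, 0, -5, 0, 4, 3.9, 0, -3.1, 0, 4, 3.9, 0, -3.1, 0, 4, 3.9, 0, -3.1, 0])

```text
clock: 15.28
eef_pos: [0.3604, -0.0072, 0.274]
tool_rot: [0.004, 0.943, 0.02, 0.331]
ft_force: [-0.2, -0.1, 1.1]
grip_width: 0.04
grasp_force: 0.0
```

Call:
carry_out(increments=[4, 3.9, 0, -3.1, 0, 4, 3.9, 0, -3.1, 0, 4, 3.9, 0, -2, 0, 4, 3.9, 0, -2, 0, 4, 3.9, 0, -2, 0])

```text
clock: 15.9
eef_pos: [0.169, -0.032, 0.2297]
tool_rot: [-0.009, 0.967, -0.005, 0.253]
ft_force: [-0.4, -0.1, -1.5]
grip_width: 0.0402
grasp_force: 0.0
```

```bash
python3 - <<'E'
from h import *
pose()
E
```

```text
t 15.9 p [ 0.169  -0.032   0.2297] x [-0.871 -0.02  -0.49 ] z [ 0.49  -0.006 -0.871] head -178.7 w 0.0402 gf 0.0 F [-0.4 -0.1 -1.5] q [-0.98 -0.89 -0.81  1.35  0.42 -0.94]
```

Call:
carry_out(increments=[4, -3.5, 0, 3, 0, 4, -3.5, 0, 4, 0, 4, 1, 0, 4.5, 0, 4, 2, 0, 4, 0, 4, 3, 0, 2, 0])

```text
clock: 16.52
eef_pos: [0.2149, -0.0463, 0.1132]
tool_rot: [-0.015, 0.972, 0.001, 0.234]
ft_force: [1.9, -0.9, -5.0]
grip_width: 0.0401
grasp_force: 0.0
```

```bash
python3 - <<'E'
from h import *
pose()
E
```

```text
t 16.52 p [ 0.2149 -0.0463  0.1132] x [-0.89  -0.029 -0.456] z [ 0.456  0.009 -0.89 ] head -178.1 w 0.0401 gf 0.0 F [ 1.9 -0.9 -5. ] q [-0.57 -0.69 -1.09  0.76  0.26 -0.55]
```

Call:
carry_out(increments=[4, 4, 1, 0, 0, 4, 4, 1, 0, 0, 4, 4, 1, 0, 0, 4, 4, 1, 0, 0, 4, 4, 1, 0, 0])

```text
clock: 17.15
eef_pos: [0.0943, -0.0529, 0.0891]
tool_rot: [-0.013, 0.984, -0.003, 0.179]
ft_force: [-0.3, -0.6, 0.1]
grip_width: 0.0397
grasp_force: 0.0
```

```bash
python3 - <<'E'
from h import *
pose()
E
```

```text
t 17.15 p [ 0.0943 -0.0529  0.0891] x [-0.936 -0.027 -0.351] z [ 0.351 -0.001 -0.936] head -178.4 w 0.0397 gf 0.0 F [-0.3 -0.6  0.1] q [-1.8  -0.64 -1.09  1.2   0.35 -1.84]
```

Call:
carry_out(increments=[4, -5.3, 1.5, 2, 0, 4, -5.3, 1.5, 2, 0, 4, -5.3, 1.5, 2, 0, 4, 0, 0, 0, 0, 4, 4, 0, 0, 0])

```text
clock: 17.77
eef_pos: [0.0969, -0.0569, 0.0807]
tool_rot: [-0.028, 0.991, 0.006, 0.132]
ft_force: [-0.8, -1.1, -0.3]
grip_width: 0.0396
grasp_force: 0.0
```

Call:
carry_out(increments=[4, 4, 0.5, 0, 0, 4, 4, 0.5, 0, 0, 4, 4, 0.5, 0, 0, 4, 4, 0.5, -1, 0, 4, 4, 0, -1, 0])

```text
clock: 18.4
eef_pos: [-0.032, -0.0657, 0.0705]
tool_rot: [-0.015, 0.993, 0.004, 0.115]
ft_force: [-0.6, -2.4, -0.4]
grip_width: 0.0401
grasp_force: 0.0
```

```bash
python3 - <<'E'
from h import *
pose()
E
```

```text
t 18.4 p [-0.032  -0.0657  0.0705] x [-0.973 -0.029 -0.229] z [ 0.229  0.012 -0.973] head -178.3 w 0.0401 gf 0.0 F [-0.6 -2.4 -0.4] q [-2.54 -0.34 -1.02  1.09  0.12 -2.58]
```

Call:
carry_out(increments=[4, -3.8, -4.1, 0.8, 0, 4, -3.8, -4.1, 0.8, 0, 4, -3.8, -4.1, 0.8, 0, 4, -3.8, -4.1, 0.8, 0, 4, -3.8, -4.1, 0.8, 0])

```text
clock: 19.02
eef_pos: [0.109, -0.2239, 0.0704]
tool_rot: [-0.015, 0.994, 0.004, 0.108]
ft_force: [-2.1, 0.3, 0.3]
grip_width: 0.04
grasp_force: 0.0
```

Call:
carry_out(increments=[4, -3.2, 4.9, 0.4, 0, 4, -3.2, 4.9, 0.4, 0, 4, -3.2, 4.9, 0.4, 0, 4, -3.2, 4.9, 0.4, 0, 4, -3.2, 4.9, 0.4, 0])

```text
clock: 19.65
eef_pos: [0.2335, -0.0303, 0.083]
tool_rot: [-0.015, 0.995, 0.004, 0.104]
ft_force: [0.7, -1.0, -0.1]
grip_width: 0.0398
grasp_force: 0.0
```

```bash
python3 - <<'E'
from h import *
pose()
E
```

```text
t 19.65 p [ 0.2335 -0.0303  0.083 ] x [-0.978 -0.028 -0.206] z [ 0.206  0.011 -0.979] head -178.3 w 0.0398 gf 0.0 F [ 0.7 -1.  -0.1] q [-0.19 -0.34 -0.98  0.73  0.05 -0.22]
```

Call:
carry_out(increments=[4, 4, 0.8, 0, 0, 4, 4, 0.5, 0, 0, 4, 4, 0.5, 0, 0, 4, 0, 0, 0, 0, 4, 0, 0, 0, 0])

```text
clock: 20.27
eef_pos: [0.1205, -0.0188, 0.0806]
tool_rot: [-0.015, 0.995, 0.006, 0.099]
ft_force: [-0.7, -0.2, 0.5]
grip_width: 0.04
grasp_force: 0.0
```

```bash
python3 - <<'E'
from h import *
pose()
E
```

```text
t 20.27 p [ 0.1205 -0.0188  0.0806] x [-0.98  -0.029 -0.197] z [ 0.197  0.014 -0.98 ] head -178.3 w 0.04 gf 0.0 F [-0.7 -0.2  0.5] q [-0.36 -0.7  -1.09  1.01  0.08 -0.39]
```

Call:
carry_out(increments=[4, -3, 0.5, 0, 0, 4, 1, 0.3, 2.2, 0, 4, 3, 0.3, 1.5, 0, 4, 3, 0, 1, 0, 4, 3, 0, 0.5, 0])

```text
clock: 20.9
eef_pos: [0.0819, -0.0154, 0.0811]
tool_rot: [-0.02, 0.996, 0.009, 0.084]
ft_force: [0.1, -0.5, -1.0]
grip_width: 0.04
grasp_force: 0.0
```

```bash
python3 - <<'E'
from h import *
pose()
E
```

```text
t 20.9 p [ 0.0819 -0.0154  0.0811] x [-0.985 -0.039 -0.167] z [ 0.166  0.022 -0.986] head -177.7 w 0.04 gf 0.0 F [ 0.1 -0.5 -1. ] q [-0.61 -0.79 -1.09  1.15  0.11 -0.65]
```

Call:
carry_out(increments=[5.5, -5.1, -2.9, 0, 0, 5.5, -5.1, -2.9, 0.2, 0, 5.5, -5.1, -2.9, 0.4, 0, 5.5, -5.1, -2.9, 0.4, 0, 5.5, -5.1, -2.9, 0.4, 0])

```text
clock: 21.52
eef_pos: [0.3428, -0.1534, 0.1066]
tool_rot: [-0.017, 0.996, 0.009, 0.083]
ft_force: [-0.7, -0.5, 1.1]
grip_width: 0.0549
grasp_force: 0.0
```

Call:
carry_out(increments=[5.5, -5.1, -2.9, 0.4, 0, 5.5, -5.1, -2.9, 0.4, 0, 5.5, -5.1, -2.9, 0.4, 0, 5.5, -5.1, -2.9, 0.4, 0, 5.5, -5.1, -2.9, 0.4, 0])

```text
clock: 22.15
eef_pos: [0.6025, -0.2896, 0.1263]
tool_rot: [-0.018, 0.996, 0.009, 0.083]
ft_force: [1.1, -0.7, 0.8]
grip_width: 0.0551
grasp_force: 0.0
```

```bash
python3 - <<'E'
from h import *
c=bot.camera("wrist"); strips(c); to([.608,-.283,.05])
E
```

```text
green 0.84 3449 px 287.0 180.0 ctr [ 0.6088 -0.2823] LW [0.07  0.029] ang 178.1 med [ 0.6045 -0.2829  0.009 ]
t 22.25 p [ 0.6059 -0.2913  0.1249] x [-0.985 -0.034 -0.168] z [ 0.168  0.02  -0.986] head -178.0 w 0.0552 gf 0.0 F [-1.1  0.1 -0.2] q [-0.49  0.53  0.14  1.04  0.1  -0.52]
shift cm [1.03 0.72 7.43]
```

Call:
carry_out(increments=[5.5, 1.7, 0.7, 3, 0.07, 5.5, 0, 0, 4, 0, 5.5, 0, 0, 3, 0, 5.5, 0, 0, 1.4, 0, 5.5, 0, 0, 0.5, 0])

```text
clock: 22.88
eef_pos: [0.6034, -0.2791, 0.0079]
tool_rot: [0.017, 0.996, 0.012, 0.083]
ft_force: [-1.1, 0.6, 0.6]
grip_width: 0.0552
grasp_force: 0.0
```

```bash
python3 - <<'E'
from h import *
to([.609,-.2825,.004])
E
```

```text
t 22.88 p [ 0.6034 -0.2791  0.0079] x [-0.986  0.037 -0.165] z [ 0.166  0.021 -0.986] head 177.9 w 0.0552 gf 0.0 F [-1.1  0.6  0.6] q [-0.48  0.63 -0.02  0.78  0.09 -0.43]
shift cm [-0.5  -0.33  0.47]
```

Call:
carry_out(increments=[5.5, -0.5, -0.3, 0.4, 0, 2, 0, 0, 0, 0, 2, 0, 0, 0, 0, 2, 0, 0, 0, 0, 2, 0, 0, 0, 0])

```text
clock: 23.5
eef_pos: [0.6108, -0.2834, 0.0087]
tool_rot: [0.017, 0.996, 0.01, 0.086]
ft_force: [-1.6, -1.7, 6.5]
grip_width: 0.0214
grasp_force: 59.4
```

Call:
carry_out(increments=[2, 0, 0, -2, 0, 2, 0, 0, -5, 0, 2, 0, 0, -5, 0, 2, 0, 0, -5, 0, 2, 0, 0, -5, 0])

```text
clock: 24.12
eef_pos: [0.572, -0.286, 0.2263]
tool_rot: [0.017, 0.996, 0.012, 0.085]
ft_force: [1.3, -0.6, 0.0]
grip_width: 0.0197
grasp_force: 0.0
```

```bash
python3 - <<'E'
from h import *
pose(); c=bot.camera("wrist"); cv2.imwrite("pics/w5.png",c["pixels"])
E
```

```text
t 24.12 p [ 0.572  -0.286   0.2263] x [-0.985  0.036 -0.168] z [ 0.169  0.02  -0.985] head 177.9 w 0.0197 gf 0.0 F [ 1.3 -0.6  0. ] q [-0.51  0.41  0.22  1.24  0.1  -0.47]
```

View pics/w5.png

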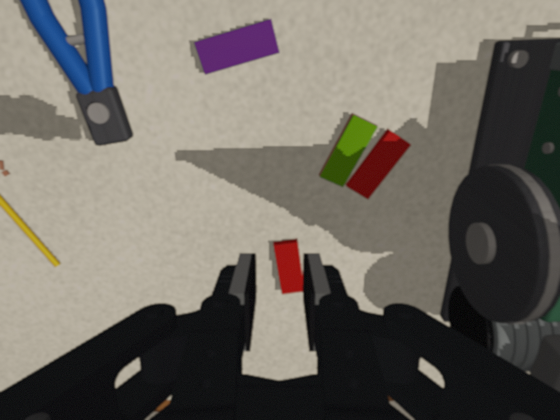

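The second grasp slipped: the strip was kicked out to px (348,150), beside the red one at (378,163). Let me measure both.

```bash
cat >> h.py <<'E'
def boxes(c):
    for r in bot.regions_of(c,"green_a")[:6]:
        P,u,v=mworld(r["mask"],c)
        if len(P)<40: continue
        P=P[P[:,2]>.004]
        b=cv2.minAreaRect(P[:,:2].astype(np.float32))
        print(c["pixels"][v,u].mean(0).round(),round(r["p"],2),"ctr",np.round(b[0],4),"LW",np.round(b[1],3),"ang",round(b[2]+(90 if b[1][0]<b[1][1] else 0),1),"z",np.round(np.percentile(P[:,2],[3,50,97]),4),"corners",np.round(cv2.boxPoints(b),3).tolist())
E
python3 - <<'E'
from h import *
for n in("wrist","top"): boxes(bot.camera(n))
E
```

```text
[ 26.  30. 148.] 0.78 ctr [ 0.7236 -0.274 ] LW [0.072 0.028] ang 6.1 z [0.0066 0.0089 0.0103] corners [[0.6859999895095825, -0.2639999985694885], [0.6890000104904175, -0.2919999957084656], [0.7609999775886536, -0.2840000092983246], [0.7580000162124634, -0.25600001215934753]]
[112.  45.  95.] 0.75 ctr [ 0.4885 -0.3153] LW [0.028 0.069] ang 104.3 z [0.0076 0.0092 0.0107] corners [[0.4659999907016754, -0.2849999964237213], [0.48399999737739563, -0.35199999809265137], [0.5099999904632568, -0.3449999988079071], [0.49300000071525574, -0.27799999713897705]]
[ 18. 103.  74.] 0.66 ctr [ 0.587  -0.2133] LW [0.029 0.07 ] ang 153.1 z [0.0063 0.0091 0.0105] corners [[0.5490000247955322, -0.20999999344348907], [0.6119999885559082, -0.24199999868869781], [0.625, -0.2160000056028366], [0.5619999766349792, -0.1850000023841858]]
[19. 21. 98.] 0.55 ctr [ 0.6023 -0.1818] LW [0.028 0.069] ang 146.5 z [0.0057 0.0091 0.0104] corners [[0.5659999847412109, -0.17499999701976776], [0.6230000257492065, -0.21299999952316284], [0.6389999985694885, -0.1889999955892563], [0.5809999704360962, -0.1509999930858612]]
[
[... 393 characters left out ...]
600000262260437], [0.6909999847412109, -0.2939999997615814], [0.7609999775886536, -0.28600001335144043], [0.7580000162124634, -0.257999986410141]]
[26. 33. 88.] 0.61 ctr [ 0.603  -0.1834] LW [0.028 0.07 ] ang 146.4 z [0.0046 0.0091 0.0137] corners [[0.5659999847412109, -0.17599999904632568], [0.6240000128746033, -0.2150000035762787], [0.6399999856948853, -0.19099999964237213], [0.5820000171661377, -0.15199999511241913]]
[16. 67. 51.] 0.45 ctr [ 0.5648 -0.0018] LW [0.031 0.027] ang 89.6 z [0.0187 0.0545 0.0846] corners [[0.5509999990463257, -0.017000000923871994], [0.578000009059906, -0.017000000923871994], [0.578000009059906, 0.014000000432133675], [0.5519999861717224, 0.014000000432133675]]
```

Call:
carry_out(increments=[0, -3, 0, 3, 0.15, 0, -3, 0, 3, 0.15, 0, 0, 0, 4, 0.14, 0, 0, 0, 0, 0, 0, 0, 0, 0, 0])

```text
clock: 25.0
eef_pos: [0.6478, -0.2911, 0.1349]
tool_rot: [0.233, 0.969, 0.03, 0.079]
ft_force: [0.3, -1.9, 0.8]
grip_width: -0.0001
grasp_force: 0.0
```

```bash
python3 - <<'E'
from h import *
to([.6365,-.2395,.03]);to([.6365,-.2395,.005]);to([.575,-.208,.005])
E
```

```text
t 25.0 p [ 0.6478 -0.2911  0.1349] x [-0.879  0.457 -0.139] z [ 0.167  0.02  -0.986] head 152.5 w -0.0001 gf 0.0 F [ 0.3 -1.9  0.8] q [-0.46  0.6   0.28  1.11  0.09  0.02]
shift cm [ 4.81  3.1  10.26]
t 25.0 p [ 0.6478 -0.2911  0.1349] x [-0.879  0.457 -0.139] z [ 0.167  0.02  -0.986] head 152.5 w -0.0001 gf 0.0 F [ 0.3 -1.9  0.8] q [-0.46  0.6   0.28  1.11  0.09  0.02]
shift cm [ 5.16  2.86 12.72]
t 25.0 p [ 0.6478 -0.2911  0.1349] x [-0.879  0.457 -0.139] z [ 0.167  0.02  -0.986] head 152.5 w -0.0001 gf 0.0 F [ 0.3 -1.9  0.8] q [-0.46  0.6   0.28  1.11  0.09  0.02]
shift cm [12.    2.91 11.76]
```

Call:
carry_out(increments=[0, 4.8, 3.1, 1.3, 0, 0, 0, 0, 5, 0, 0, 0.3, -0.2, 4, 0, 0, 0, 0, 2.3, 0, 0, 0, 0, 0, 0])

```text
clock: 25.62
eef_pos: [0.6372, -0.2396, 0.0064]
tool_rot: [0.234, 0.969, 0.03, 0.079]
ft_force: [-0.3, 0.2, 0.6]
grip_width: -0.0002
grasp_force: 0.0
```

```bash
python3 - <<'E'
from h import *
to([.6365,-.2395,.005]);to([.575,-.208,.005])
E
```

```text
t 25.62 p [ 0.6372 -0.2396  0.0064] x [-0.878  0.458 -0.14 ] z [ 0.167  0.02  -0.986] head 152.5 w -0.0002 gf 0.0 F [-0.3  0.2  0.6] q [-0.4   0.66  0.02  0.79  0.08  0.08]
shift cm [ 0.08 -0.03  0.13]
t 25.62 p [ 0.6372 -0.2396  0.0064] x [-0.878  0.458 -0.14 ] z [ 0.167  0.02  -0.986] head 152.5 w -0.0002 gf 0.0 F [-0.3  0.2  0.6] q [-0.4   0.66  0.02  0.79  0.08  0.08]
shift cm [ 6.92  0.01 -0.83]
```

Call:
carry_out(increments=[0, 1.4, 0, -0.17, 0, 0, 1.4, 0, -0.2, 0, 0, 1.4, 0, -0.2, 0, 0, 1.4, 0, -0.2, 0, 0, 1.4, 0, -0.2, 0])

```text
clock: 26.25
eef_pos: [0.5766, -0.2089, 0.01]
tool_rot: [0.234, 0.968, 0.029, 0.083]
ft_force: [0.8, 0.3, -1.0]
grip_width: 0.0001
grasp_force: 0.2
```

Call:
carry_out(increments=[0, 0, 0, 0, 0, 5.5, -2, 0, -2, 0, 5.5, 0, 0, -5, 0, 5.5, 0, 0, -5, 0, 5.5, 0, 0, 0, 0])

```text
clock: 26.88
eef_pos: [0.5763, -0.2217, 0.1349]
tool_rot: [0.234, 0.968, 0.028, 0.087]
ft_force: [0.1, 0.9, 0.0]
grip_width: 0.055
grasp_force: 0.0
```

```bash
python3 - <<'E'
from h import *
pose()
for n in("wrist","top"): boxes(bot.camera(n))
E
```

```text
t 26.88 p [ 0.5763 -0.2217  0.1349] x [-0.875  0.458 -0.154] z [ 0.181  0.014 -0.983] head 152.4 w 0.055 gf 0.0 F [0.1 0.9 0. ] q [-0.41  0.41 -0.04  0.97  0.09  0.07]
[117.  47. 100.] 0.97 ctr [ 0.4887 -0.315 ] LW [0.028 0.07 ] ang 103.5 z [0.0067 0.009  0.0104] corners [[0.46700000762939453, -0.2840000092983246], [0.4830000102519989, -0.35199999809265137], [0.5099999904632568, -0.34599998593330383], [0.49399998784065247, -0.27799999713897705]]
[ 19. 137.  96.] 0.81 ctr [ 0.5419 -0.182 ] LW [0.028 0.07 ] ang 139.9 z [0.0074 0.0091 0.0104] corners [[0.5059999823570251, -0.17000000178813934], [0.5600000023841858, -0.2150000035762787], [0.578000009059906, -0.1940000057220459], [0.5239999890327454, -0.14900000393390656]]
[ 26.  30. 155.] 0.76 ctr [ 0.7233 -0.2743] LW [0.07  0.029] ang 6.2 z [0.0051 0.0088 0.01  ] corners [[0.6869999766349792, -0.2639999985694885], [0.6899999976158142, -0.2919999957084656], [0.7599999904632568, -0.2849999964237213], [0.7570000290870667, -0.25600001215934753]]
[ 17.  19. 105.] 0.64 ctr [ 0.6028 -0.1819] LW [0.028 0.07 ] ang 146.4 z [0.006  0.009  0.0103] 
[... 589 characters left out ...]
599999904632568], [0.6060000061988831, -0.20200000703334808], [0.6209999918937683, -0.17800000309944153], [0.5809999704360962, -0.15299999713897705]]
[18. 67. 53.] 0.6 ctr [ 0.567 -0.003] LW [0.03  0.028] ang 10.7 z [0.0229 0.0608 0.0847] corners [[0.550000011920929, 0.00800000037997961], [0.5550000071525574, -0.01899999938905239], [0.5839999914169312, -0.014000000432133675], [0.5789999961853027, 0.013000000268220901]]
[ 35.  44. 132.] 0.56 ctr [ 0.6517 -0.2473] LW [0.042 0.226] ang 160.9 z [0.0047 0.0092 0.0148] corners [[0.5379999876022339, -0.23000000417232513], [0.7519999742507935, -0.30399999022483826], [0.765999972820282, -0.2639999985694885], [0.5519999861717224, -0.1899999976158142]]
```

Call:
carry_out(increments=[5, 0, 0, 0, 0.18, 5, 0, 0, 0, 0.035, 5, 0, 0, 0, 0, 5, 0, 0, 0, 0, 5, 0, 0, 0, 0])

```text
clock: 27.7
eef_pos: [0.5721, -0.2193, 0.1271]
tool_rot: [0.336, 0.938, 0.038, 0.076]
ft_force: [-0.4, 0.4, -0.6]
grip_width: 0.0498
grasp_force: 0.0
```

```bash
python3 - <<'E'
from h import *
to([.533,-.175,.03]);to([.533,-.175,.002])
E
```

```text
t 27.7 p [ 0.5721 -0.2193  0.1271] x [-0.762  0.637 -0.117] z [ 0.168  0.02  -0.986] head 140.1 w 0.0498 gf 0.0 F [-0.4  0.4 -0.6] q [-0.41  0.41 -0.04  0.96  0.09  0.29]
shift cm [ 6.94 -0.21  9.  ]
t 27.7 p [ 0.5721 -0.2193  0.1271] x [-0.762  0.637 -0.117] z [ 0.168  0.02  -0.986] head 140.1 w 0.0498 gf 0.0 F [-0.4  0.4 -0.6] q [-0.41  0.41 -0.04  0.96  0.09  0.29]
shift cm [ 7.27 -0.56 11.76]
```

Call:
carry_out(increments=[5, 4.6, 0, 2, 0, 5, 2.7, -0.2, 3, 0, 5, 0, -0.2, 4, 0, 5, 0, -0.15, 2, 0, 5, 0, 0, 0.75, 0])

```text
clock: 28.32
eef_pos: [0.5318, -0.1743, 0.0009]
tool_rot: [0.337, 0.938, 0.038, 0.075]
ft_force: [-9.6, 2.0, 17.5]
grip_width: 0.0501
grasp_force: 9.4
```

Call:
carry_out(increments=[5, 0, 0, 0, 0, 2, 0, 0, 0, 0, 2, 0, 0, 0, 0, 2, 0, 0, 0, 0, 2, 0, 0, 0, 0])

```text
clock: 28.95
eef_pos: [0.5338, -0.1752, 0.0035]
tool_rot: [0.337, 0.938, 0.038, 0.077]
ft_force: [-1.6, 0.7, 5.5]
grip_width: 0.0259
grasp_force: 59.0
```

```bash
python3 - <<'E'
from h import *
to([.533,-.175,.03])
E
```

```text
t 28.95 p [ 0.5338 -0.1752  0.0035] x [-0.761  0.637 -0.12 ] z [ 0.171  0.019 -0.985] head 140.1 w 0.0259 gf 59.0 F [-1.6  0.7  5.5] q [-0.36  0.47 -0.34  0.61  0.08  0.34]
shift cm [-0.24  0.29 -2.62]
```

Call:
carry_out(increments=[2, 0, 0, -3, 0, 2, 1.5, -4.5, 0, -0.16, 2, 0, 0, 0, -0.17, 2, 0, 0, 0, -0.17, 2, 0, 0, 0, -0.16])

```text
clock: 29.58
eef_pos: [0.4882, -0.2007, 0.0247]
tool_rot: [0.012, 0.996, 0.011, 0.085]
ft_force: [0.9, 0.3, -0.4]
grip_width: 0.0256
grasp_force: 59.1
```

```bash
python3 - <<'E'
from h import *
p,M=pose(); to([p[0],p[1],.006])
E
```

```text
t 29.57 p [ 0.4882 -0.2007  0.0247] x [-0.985  0.026 -0.168] z [ 0.169  0.019 -0.985] head 178.5 w 0.0256 gf 59.1 F [ 0.9  0.3 -0.4] q [-0.44  0.39 -0.4   0.63  0.09 -0.41]
t 29.57 p [ 0.4882 -0.2007  0.0247] x [-0.985  0.026 -0.168] z [ 0.169  0.019 -0.985] head 178.5 w 0.0256 gf 59.1 F [ 0.9  0.3 -0.4] q [-0.44  0.39 -0.4   0.63  0.09 -0.41]
shift cm [ 0.31 -0.04  1.84]
```

Call:
carry_out(increments=[2, 0, 0, 1.8, 0, 2, 0, 0, 0, 0, 4.5, 0, 0, 0, 0, 4.5, 0, 0, 0, 0, 4.5, -1.2, 0, 0.4, 0])

```text
clock: 30.2
eef_pos: [0.5036, -0.2004, 0.0051]
tool_rot: [0.015, 0.996, 0.011, 0.084]
ft_force: [0.6, -0.9, -0.1]
grip_width: 0.0447
grasp_force: 0.0
```

```bash
python3 - <<'E'
from h import *
p,M=pose(); to([p[0],p[1],.0015]); boxes(bot.camera("top"))
E
```

```text
t 30.2 p [ 0.5036 -0.2004  0.0051] x [-0.985  0.032 -0.168] z [ 0.168  0.02  -0.986] head 178.1 w 0.0447 gf 0.0 F [ 0.6 -0.9 -0.1] q [-0.43  0.44 -0.38  0.6   0.09 -0.39]
t 30.2 p [ 0.5036 -0.2004  0.0051] x [-0.985  0.032 -0.168] z [ 0.168  0.02  -0.986] head 178.1 w 0.0447 gf 0.0 F [ 0.6 -0.9 -0.1] q [-0.43  0.44 -0.38  0.6   0.09 -0.39]
shift cm [ 0.06 -0.01  0.36]
[ 35.  44. 133.] 0.65 ctr [ 0.7241 -0.2762] LW [0.072 0.03 ] ang 6.6 z [0.0049 0.009  0.0137] corners [[0.6869999766349792, -0.26600000262260437], [0.6899999976158142, -0.29499998688697815], [0.7609999775886536, -0.28700000047683716], [0.7580000162124634, -0.25699999928474426]]
[25. 31. 88.] 0.61 ctr [ 0.6032 -0.1837] LW [0.028 0.069] ang 145.7 z [0.0047 0.009  0.013 ] corners [[0.5669999718666077, -0.17599999904632568], [0.6240000128746033, -0.2150000035762787], [0.6399999856948853, -0.19200000166893005], [0.5820000171661377, -0.15299999713897705]]
```

Call:
carry_out(increments=[4.5, 0, 0, 0.35, 0, 2, 0, 0, 0, 0, 2, 0, 0, 0, 0, 2, 0, 0, 0, 0, 2, 0, 0, 0, 0])

```text
clock: 30.92
eef_pos: [0.5043, -0.2007, 0.0016]
tool_rot: [0.015, 0.996, 0.011, 0.084]
ft_force: [-1.3, -1.8, 2.5]
grip_width: 0.026
grasp_force: 59.7
```

Call:
carry_out(increments=[2, 0, 0, -3, 0, 2, 2, 0, -5, 0, 2, 2, 0, -5, 0, 2, 2, 2, -5, 0, 2, 2, 3, -5, 0])

```text
clock: 31.55
eef_pos: [0.3869, -0.1516, 0.2168]
tool_rot: [0.016, 0.996, 0.012, 0.084]
ft_force: [1.4, 0.5, 0.1]
grip_width: 0.0263
grasp_force: 59.2
```

```bash
python3 - <<'E'
from h import *
pose(); c=bot.camera("wrist"); cv2.imwrite("pics/w6.png",c["pixels"]); boxes(c)
E
```

```text
t 31.55 p [ 0.3869 -0.1516  0.2168] x [-0.985  0.033 -0.167] z [ 0.168  0.021 -0.986] head 178.1 w 0.0263 gf 59.2 F [1.4 0.5 0.1] q [-0.44 -0.03 -0.36  1.1   0.09 -0.4 ]
[104.  43.  89.] 0.96 ctr [ 0.488  -0.3148] LW [0.028 0.071] ang 102.8 z [0.0052 0.0088 0.0101] corners [[0.4659999907016754, -0.2840000092983246], [0.4819999933242798, -0.35199999809265137], [0.5099999904632568, -0.34599998593330383], [0.49399998784065247, -0.2770000100135803]]
[ 11. 100.  69.] 0.77 ctr [ 0.4755 -0.1616] LW [0.032 0.257] ang 174.3 z [0.2194 0.2243 0.2254] corners [[0.34599998593330383, -0.16500000655651093], [0.6019999980926514, -0.1899999976158142], [0.6050000190734863, -0.15800000727176666], [0.3490000069141388, -0.13300000131130219]]
```

View pics/w6.png

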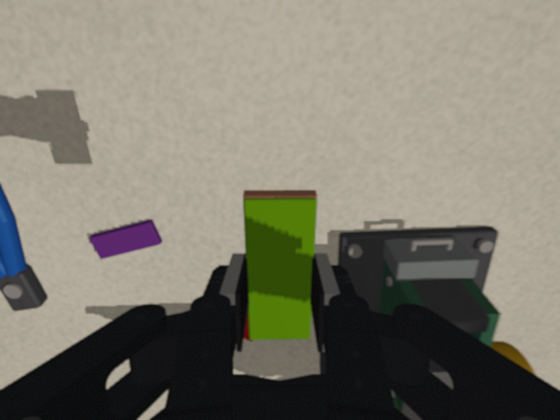

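Held squarely (px 245–316 × 192–340). Now the tilt again, aiming near 45° because the strip sits about 10° off in the hand.

Call:
carry_out(increments=[2, -1, 3, -5, 0, 2, -1, 3, -5, 0, 2, -1, 3, -5, 0, 2, -1, 3, -5, 0, 2, -1, 3, -5, 0])

```text
clock: 32.28
eef_pos: [0.3996, -0.0078, 0.475]
tool_rot: [0.015, 0.996, 0.012, 0.084]
ft_force: [1.2, -0.7, -0.5]
grip_width: 0.0258
grasp_force: 59.3
```

Call:
carry_out(increments=[2, 0, 0, -5, 0, 2, 0, 0, -5, 0, 2, 0, 0, -5, 0, 2, 0, 0, -5, 0, 2, 0, 0, -5, 0])

```text
clock: 32.9
eef_pos: [0.3547, -0.0113, 0.6351]
tool_rot: [0.015, 0.992, 0.01, 0.125]
ft_force: [0.4, -0.1, -0.6]
grip_width: 0.026
grasp_force: 59.4
```

Call:
carry_out(increments=[2, -1, 0, -5, 0, 2, -1, 0, -5, 0, 2, -1, 0, -5, 0, 2, -1, 0, -5, 0, 2, -1, 0, -5, 0])

```text
clock: 33.52
eef_pos: [0.3337, -0.0106, 0.7037]
tool_rot: [0.016, 0.976, 0.006, 0.219]
ft_force: [0.2, -0.5, 0.2]
grip_width: 0.0261
grasp_force: 59.4
```

```bash
python3 - <<'E'
from h import *
pose()
E
```

```text
t 33.52 p [ 0.3337 -0.0106  0.7037] x [-0.904  0.035 -0.426] z [ 0.427  0.005 -0.904] head 177.8 w 0.0261 gf 59.4 F [ 0.2 -0.5  0.2] q [-0.06 -0.08  0.94  2.15  0.03 -0.02]
```

Call:
carry_out(increments=[2, -2, 0, -5, 0, 2, -2, 0, -5, 0, 2, -2, 0, -5, 0, 2, -2, 0, -5, 0, 2, -2, 0, -5, 0])

```text
clock: 34.15
eef_pos: [0.3176, -0.009, 0.7761]
tool_rot: [0.017, 0.949, 0.003, 0.314]
ft_force: [-0.5, 0.5, -0.6]
grip_width: 0.026
grasp_force: 59.4
```

Call:
carry_out(increments=[2, -2, 0, -5, 0, 2, -2, 0, -5, 0, 2, -2, 0, -5, 0, 2, 0, 0, 3, 0, 2, 0, 0, 3, 0])

```text
clock: 34.78
eef_pos: [0.3289, -0.0075, 0.7725]
tool_rot: [0.018, 0.929, 0.001, 0.37]
ft_force: [0.7, 0.0, -0.2]
grip_width: 0.0259
grasp_force: 59.4
```

```bash
python3 - <<'E'
from h import *
pose()
E
```

```text
t 34.77 p [ 0.3289 -0.0075  0.7725] x [-0.725  0.033 -0.687] z [ 0.687 -0.011 -0.726] head 177.4 w 0.0259 gf 59.4 F [ 0.7  0.  -0.2] q [-0.03 -0.26  0.82  1.89  0.01  0.01]
```

Call:
carry_out(increments=[2, 2.5, 0.1, 5.2, 0, 2, 2.5, 0.1, 5.2, 0, 2, 2.5, 0.1, 5.2, 0, 2, 2.5, 0.1, 5.2, 0, 2, 2.5, 0.1, 5.2, 0])

```text
clock: 35.4
eef_pos: [0.4155, -0.0014, 0.4985]
tool_rot: [0.018, 0.929, 0.001, 0.369]
ft_force: [1.1, -0.1, 0.0]
grip_width: 0.0256
grasp_force: 59.3
```

Call:
carry_out(increments=[2, 2.5, 0.1, 5.2, 0, 2, 2.5, 0.1, 5.2, 0, 2, 2.5, 0, 5.2, 0, 2, 2.4, 0, 5.2, 0, 2, 0, 0, 0, 0])

```text
clock: 36.02
eef_pos: [0.4819, 0.0014, 0.2729]
tool_rot: [0.018, 0.932, 0.001, 0.362]
ft_force: [-0.5, -0.1, -0.9]
grip_width: 0.0261
grasp_force: 59.4
```

```bash
python3 - <<'E'
from h import *
to([.6245,-.001,.136])
E
```

```text
t 36.02 p [0.4819 0.0014 0.2729] x [-0.738  0.033 -0.674] z [ 0.674 -0.012 -0.738] head 177.4 w 0.0261 gf 59.4 F [-0.5 -0.1 -0.9] q [ 0.02 -0.33 -0.7   0.46 -0.02  0.05]
shift cm [-1.3   0.03 19.73]
```

Call:
carry_out(increments=[2, -1.3, 0, 5, 0, 2, 0, 0, 5, 0, 2, 0, 0, 5, 0, 2, 0, 0, 3, 0, 2, 0, 0, 0.6, 0])

```text
clock: 36.65
eef_pos: [0.6247, -0.0011, 0.1549]
tool_rot: [0.018, 0.929, 0.001, 0.369]
ft_force: [-1.0, 0.5, -0.6]
grip_width: 0.0259
grasp_force: 59.4
```

```bash
python3 - <<'E'
from h import *
to([.6245,-.001,.136]); p,M=pose(); print("TCP height",(p[2]-(.703*p[0]-.3106))*819)
E
```

```text
t 36.65 p [ 0.6247 -0.0011  0.1549] x [-0.728  0.034 -0.685] z [ 0.685 -0.011 -0.728] head 177.4 w 0.0259 gf 59.4 F [-1.   0.5 -0.6] q [ 0.01  0.15 -0.67  0.   -0.02  0.04]
shift cm [ 1.31 -0.02  1.36]
t 36.65 p [ 0.6247 -0.0011  0.1549] x [-0.728  0.034 -0.685] z [ 0.685 -0.011 -0.728] head 177.4 w 0.0259 gf 59.4 F [-1.   0.5 -0.6] q [ 0.01  0.15 -0.67  0.   -0.02  0.04]
TCP height 21.567106928361007
```

Call:
carry_out(increments=[2, 1.2, 0, 0.8, 0, 2, 0, 0, 0.5, 0, 2, 0, 0, 0, 0, 2, 0, 0, 0, 0, 2, 0, 0, 0, 0])

```text
clock: 37.28
eef_pos: [0.6231, -0.0009, 0.1372]
tool_rot: [0.018, 0.929, 0.001, 0.369]
ft_force: [0.7, 0.4, -0.4]
grip_width: 0.0258
grasp_force: 59.4
```

```bash
python3 - <<'E'
from h import *
to([.6245,-.001,.136]); p,M=pose(); print("TCP height",(p[2]-(.703*p[0]-.3106))*819)
c=bot.camera("top"); P,u,v=mworld(np.ones((420,560),bool),c)
g=c["pixels"][v,u].astype(int); m=(g[:,1]>g[:,0]+25)&(g[:,1]>g[:,2]+10)&(P[:,0]>.585)&(P[:,0]<.606)&(abs(P[:,1])<.02)&(P[:,2]>.1)&(P[:,2]<.2)
s=P[m]; d=s[:,2]-(.703*s[:,0]-.3106); print(len(s),s.mean(0),"glaze above floor",np.round(np.percentile(d,[10,50,90])*819,1))
E
```

```text
t 37.27 p [ 0.6231 -0.0009  0.1372] x [-0.728  0.033 -0.685] z [ 0.685 -0.011 -0.728] head 177.4 w 0.0258 gf 59.4 F [ 0.7  0.4 -0.4] q [ 0.01  0.18 -0.69 -0.05 -0.02  0.04]
shift cm [-0.02 -0.01  0.18]
t 37.27 p [ 0.6231 -0.0009  0.1372] x [-0.728  0.033 -0.685] z [ 0.685 -0.011 -0.728] head 177.4 w 0.0258 gf 59.4 F [ 0.7  0.4 -0.4] q [ 0.01  0.18 -0.69 -0.05 -0.02  0.04]
TCP height 7.9878995376436785
51 [6.00395285e-01 5.50465669e-06 1.34299671e-01] glaze above floor [12.7 16.3 20.7]
```

Glaze is about 16 mm above the floor, so the underside is about 7 mm up. I lower 3 mm more and let go.

Call:
carry_out(increments=[2, 0, 0, 0.3, 0, 2, 0, 0, 0, 0, 4, 0, 0, 0, 0, 4, 0, 0, 0, 0, 4, 0, 0, 0, 0])

```text
clock: 37.95
eef_pos: [0.6248, -0.0009, 0.1341]
tool_rot: [0.018, 0.93, 0.001, 0.368]
ft_force: [0.2, 0.5, 0.4]
grip_width: 0.0398
grasp_force: 0.0
```

Call:
carry_out(increments=[4, 0, 0, 0, 0, 4, 0, 0, 0, 0, 4, 0, 0, 0, 0, 4, 0, 0, -3, 0, 4, 0, 0, -5, 0])

```text
clock: 38.58
eef_pos: [0.5691, 0.0, 0.1913]
tool_rot: [0.018, 0.93, 0.001, 0.366]
ft_force: [-0.2, 0.3, 0.3]
grip_width: 0.04
grasp_force: 0.0
```

```bash
python3 - <<'E'
from h import *
pose()
c=bot.camera("wrist"); cv2.imwrite("pics/w7.png",c["pixels"]); boxes(c)
E
```

```text
t 38.58 p [0.5691 0.     0.1913] x [-0.731  0.034 -0.682] z [ 0.682 -0.011 -0.732] head 177.4 w 0.04 gf 0.0 F [-0.2  0.3  0.3] q [ 0.01 -0.02 -0.72  0.12 -0.02  0.04]
[ 31. 119. 100.] 0.91 ctr [ 0.5521 -0.0034] LW [0.046 0.028] ang 1.7 z [0.0757 0.0818 0.0842] corners [[0.5289999842643738, 0.009999999776482582], [0.5299999713897705, -0.017999999225139618], [0.574999988079071, -0.017000000923871994], [0.574999988079071, 0.010999999940395355]]
[ 25.  27. 126.] 0.79 ctr [ 0.6027 -0.1811] LW [0.028 0.072] ang 146.1 z [0.0053 0.0088 0.01  ] corners [[0.5649999976158142, -0.17299999296665192], [0.625, -0.21299999952316284], [0.6399999856948853, -0.1889999955892563], [0.5809999704360962, -0.14900000393390656]]
[ 47.  53. 182.] 0.74 ctr [ 0.7239 -0.2739] LW [0.072 0.031] ang 6.2 z [0.0048 0.0086 0.0096] corners [[0.6859999895095825, -0.2630000114440918], [0.6899999976158142, -0.2930000126361847], [0.7609999775886536, -0.2849999964237213], [0.7580000162124634, -0.2549999952316284]]
[ 42. 101. 101.] 0.69 ctr [ 0.5791 -0.0015] LW [0.012 0.028] ang 92.8 z [0.0808 0.0829 0.0844] corners [[0.5730000138282776, 0.012000000104308128], [0.5740000009536743, -0.01600000075995922], [0.5860000252723694, -0.014999999664723873], [0.5839999914169312, 0.013000000268220901]]
```

View pics/w7.png

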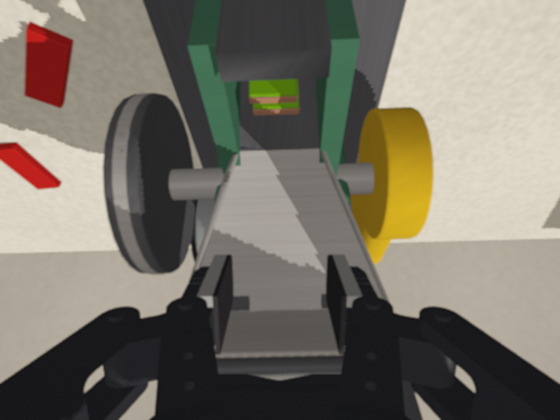

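Both greens stand in the well (px 274,95 and 280,106; tops ≈ 83 mm high). Next I back out and go up and over the bar to close the guard.

Call:
carry_out(increments=[0, 0, 0, -5, 0, 0, 0, 0, -5, 0, 0, 0, 0, -5, 0, 0, 0, 0, -5, 0, 0, -3.4, 0, -3.7, 0])

```text
clock: 39.3
eef_pos: [0.4303, 0.0016, 0.3879]
tool_rot: [0.018, 0.93, 0.001, 0.367]
ft_force: [1.3, -0.8, -0.0]
grip_width: 0.0
grasp_force: 0.0
```

Call:
carry_out(increments=[0, -3.4, 0, -3.7, 0, 0, -3.4, 0, -3.7, 0, 0, -3.4, 0, -3.7, 0, 0, 0, 0, 0, 0, 0, 0, 0, 0, 0])

```text
clock: 39.92
eef_pos: [0.4314, -0.0006, 0.5378]
tool_rot: [0.018, 0.93, 0.001, 0.367]
ft_force: [-0.1, 0.4, -1.0]
grip_width: -0.0001
grasp_force: 0.0
```

```bash
python3 - <<'E'
from h import *
p,M=pose()
c=bot.camera("wrist"); print("cam in tool",M.T@(np.array(c["eye"])-p))
to([.69,0,.388])
for n in("top","scene"):
    c=bot.camera(n); P,u,v=mworld(np.ones((420,560),bool),c); g=c["pixels"][v,u].astype(int)
    m=(g[:,2]>90)&(g[:,2]>2*g[:,1])&(P[:,2]>.3)&(abs(P[:,0]-.61)<.05)&(abs(P[:,1])<.1)
    s=P[m]; print(n,len(s),np.median(s,0),np.percentile(s,[2,98],axis=0))
    for nm in("guard_bar","guard_hinge"):
        r=bot.place_of(c,nm); print(nm,[(round(k["p"],2),np.round(w(np.array(k["xyz"]),c),4)) for k in r[:1]])
E
```

```text
t 39.92 p [ 0.4314 -0.0006  0.5378] x [-0.73   0.034 -0.683] z [ 0.683 -0.011 -0.731] head 177.4 w -0.0001 gf 0.0 F [-0.1  0.4 -1. ] q [ 0.01 -0.44 -0.07  1.18 -0.02  0.04]
cam in tool [ 0.06919694 -0.00103105 -0.14228788]
t 39.98 p [ 0.4311 -0.0006  0.537 ] x [-0.731  0.033 -0.682] z [ 0.682 -0.011 -0.732] head 177.4 w -0.0003 gf 0.0 F [ 0.7  1.  -0.5] q [ 0.01 -0.44 -0.08  1.18 -0.02  0.04]
shift cm [-8.77  0.68 28.54]
top 398 [ 0.60961222 -0.00135932  0.34664319] [[ 0.60588873 -0.07405877  0.34227061]
 [ 0.61408118  0.06968199  0.35064306]]
guard_bar [(0.74, array([0.6127, 0.0017, 0.3396]))]
guard_hinge [(0.59, array([0.6674, 0.0032, 0.2158]))]
scene 111 [0.61248938 0.00488435 0.34699965] [[ 0.60946432 -0.0680042   0.34497408]
 [ 0.61576793  0.07323519  0.34952148]]
guard_bar [(0.55, array([0.6108, 0.0011, 0.342 ]))]
guard_hinge [(0.63, array([ 0.6677, -0.0015,  0.2114]))]
```

Call:
carry_out(increments=[0, -1.5, 0.1, 4.8, 0, 0, -1.5, 0.1, 4.8, 0, 0, -1.5, 0.1, 4.8, 0, 0, -1.5, 0.1, 4.8, 0, 0, -1.5, 0.1, 4.8, 0])

```text
clock: 40.9
eef_pos: [0.6513, -0.0008, 0.4142]
tool_rot: [0.018, 0.93, 0.001, 0.368]
ft_force: [-0.0, -0.2, 0.6]
grip_width: -0.0003
grasp_force: 0.0
```

Call:
carry_out(increments=[0, -1.3, 0.1, 4.5, 0, 0, 0, 0, 0, 0, 0, 2, 0, 0, 0, 0, 2, 0, 0, 0, 0, 1.5, 0, 0, 0])

```text
clock: 41.52
eef_pos: [0.6489, 0.0011, 0.3544]
tool_rot: [0.018, 0.93, 0.001, 0.368]
ft_force: [0.3, -0.5, 0.2]
grip_width: -0.0002
grasp_force: 0.0
```

```bash
cat >> h.py <<'E'
def bar(p,M,b):
    d=M.T@(np.array(b)-p)*100; print("bar in tool cm",np.round(d,2))
E
python3 - <<'E'
from h import *
p,M=pose(); bar(p,M,[.611,0,.341])
E
```

```text
t 41.52 p [0.6489 0.0011 0.3544] x [-0.728  0.034 -0.684] z [ 0.685 -0.011 -0.729] head 177.4 w -0.0002 gf 0.0 F [ 0.3 -0.5  0.2] q [ 0.01 -0.02 -0.26  0.58 -0.02  0.04]
bar in tool cm [ 3.67 -0.25 -1.62]
```

```bash
cat > plan.py <<'E'
from h import *
H=np.array([.6675,0,.214])
def tcp(phi,M,s=.123):
    a=np.radians(phi); d=np.array([-np.sin(a),0,np.cos(a)]); n=np.array([np.cos(a),0,np.sin(a)]) # outer normal
    t1=H+.14*d-M@[.017,0,-.016]; t2=H+s*d+.002*n-M@[.011,0,0]
    # choose whichever lies further outward
    return t1 if (t1-t2)@n>0 else t2
def plan(phis):
    p,M=pose(); q=p.copy(); 
    for f in phis:
        t=tcp(f,M); t[1]=p[1]; print(f,np.round(t,3),np.round(M.T@(t-q)*100,2)); q=t
E
python3 - <<'E'
from plan import *
plan(list(range(24,127,5)))
E
```

```text
t 41.52 p [0.6489 0.0011 0.3544] x [-0.728  0.034 -0.684] z [ 0.685 -0.011 -0.729] head 177.4 w -0.0002 gf 0.0 F [ 0.3 -0.5  0.2] q [ 0.01 -0.02 -0.26  0.58 -0.02  0.04]
24 [0.634 0.001 0.342] [ 1.95 -0.07 -0.12]
29 [0.623 0.001 0.336] [ 1.17 -0.04 -0.35]
34 [0.613 0.001 0.33 ] [ 1.2  -0.04 -0.25]
39 [0.603 0.001 0.323] [ 1.21 -0.04 -0.14]
44 [0.594 0.001 0.315] [ 1.22 -0.04 -0.04]
49 [0.585 0.001 0.306] [ 1.22 -0.04  0.07]
54 [0.578 0.001 0.296] [ 1.21 -0.04  0.18]
59 [0.571 0.001 0.287] [ 1.13 -0.03  0.26]
64 [0.566 0.001 0.277] [ 1.02 -0.03  0.32]
69 [0.561 0.001 0.267] [ 0.99 -0.03  0.41]
74 [0.558 0.001 0.257] [ 0.95 -0.03  0.49]
79 [0.555 0.001 0.247] [ 0.91 -0.02  0.57]
84 [0.553 0.001 0.236] [ 0.85 -0.02  0.65]
89 [0.553 0.001 0.226] [ 0.79 -0.02  0.72]
94 [0.553 0.001 0.215] [ 0.73 -0.02  0.79]
99 [0.554 0.001 0.204] [ 0.66 -0.01  0.85]
104 [0.556 0.001 0.194] [ 0.58 -0.01  0.9 ]
109 [0.559 0.001 0.183] [ 0.5  -0.01  0.95]
114 [0.562 0.001 0.173] [ 0.41 -0.    0.99]
119 [0.567 0.001 0.164] [0.33 0.   1.02]
124 [0.572 0.001 0.154] [0.24 0.   1.05]
```

Call:
carry_out(increments=[0, 1, 0, 0, 0, 0, 0.6, 0, -0.1, 0, 0, 0.6, 0, -0.1, 0, 0, 0.6, 0, -0.2, 0, 0, 0.6, 0, -0.15, 0])

```text
clock: 42.15
eef_pos: [0.622, 0.0022, 0.3357]
tool_rot: [0.018, 0.929, 0.001, 0.369]
ft_force: [0.2, -0.8, 3.2]
grip_width: -0.0002
grasp_force: 0.9
```

Call:
carry_out(increments=[0, 0.6, 0, -0.15, 0, 0, 0.6, 0, -0.1, 0, 0, 0.6, 0, -0.1, 0, 0, 0.6, 0, -0.05, 0, 0, 0.6, 0, 0, 0])

```text
clock: 42.78
eef_pos: [0.5967, 0.0034, 0.3166]
tool_rot: [0.018, 0.93, 0.001, 0.368]
ft_force: [-0.1, -0.1, 1.2]
grip_width: 0.0001
grasp_force: 0.6
```

```bash
python3 - <<'E'
from plan import *
plan([39,44,49])
c=bot.camera("scene")
for nm in("guard_bar",):
    r=bot.place_of(c,nm); print(nm,[(round(k["p"],2),np.round(w(np.array(k["xyz"]),c),4)) for k in r[:2]])
E
```

```text
t 42.77 p [0.5967 0.0034 0.3166] x [-0.729  0.034 -0.684] z [ 0.684 -0.011 -0.73 ] head 177.4 w 0.0001 gf 0.6 F [-0.1 -0.1  1.2] q [ 0.02 -0.11 -0.44  0.49 -0.02  0.05]
39 [0.603 0.003 0.323] [-0.86  0.03 -0.03]
44 [0.594 0.003 0.315] [ 1.22 -0.04 -0.04]
49 [0.585 0.003 0.306] [ 1.22 -0.04  0.07]
guard_bar [(0.93, array([0.5727, 0.0014, 0.3178]))]
```

Call:
carry_out(increments=[0, 0.6, 0, 0, 0, 0, 0.6, 0, 0.05, 0, 0, 0.6, 0, 0.05, 0, 0, 0.6, 0, 0.1, 0, 0, 0.6, 0, 0.1, 0])

```text
clock: 43.5
eef_pos: [0.577, 0.0043, 0.294]
tool_rot: [0.018, 0.93, 0.001, 0.368]
ft_force: [0.7, -1.0, 1.2]
grip_width: -0.0001
grasp_force: 0.4
```

Call:
carry_out(increments=[0, 0.55, 0, 0.15, 0, 0, 0.55, 0, 0.15, 0, 0, 0.5, 0, 0.2, 0, 0, 0.5, 0, 0.2, 0, 0, 0.5, 0, 0.2, 0])

```text
clock: 44.12
eef_pos: [0.5643, 0.005, 0.2697]
tool_rot: [0.018, 0.93, 0.001, 0.368]
ft_force: [-0.1, -0.5, 1.4]
grip_width: 0.0001
grasp_force: 0.4
```

Call:
carry_out(increments=[0, 0.5, 0, 0.25, 0, 0, 0.5, 0, 0.25, 0, 0, 0.45, 0, 0.3, 0, 0, 0.45, 0, 0.3, 0, 0, 0.45, 0, 0.3, 0])

```text
clock: 44.75
eef_pos: [0.5569, 0.0057, 0.2433]
tool_rot: [0.018, 0.93, 0.001, 0.368]
ft_force: [1.0, -0.5, 0.2]
grip_width: 0.0001
grasp_force: 0.4
```

```bash
python3 - <<'E'
from plan import *
plan([79,84,89])
c=bot.camera("scene")
for nm in("guard_bar",):
    r=bot.place_of(c,nm); print(nm,[(round(k["p"],2),np.round(w(np.array(k["xyz"]),c),4)) for k in r[:2]])
E
```

```text
t 44.75 p [0.5569 0.0057 0.2433] x [-0.729  0.034 -0.684] z [ 0.684 -0.012 -0.729] head 177.4 w 0.0001 gf 0.4 F [ 1.  -0.5  0.2] q [ 0.03 -0.12 -0.66  0.29 -0.03  0.05]
79 [0.555 0.006 0.247] [-0.12 -0.   -0.38]
84 [0.553 0.006 0.236] [ 0.85 -0.02  0.65]
89 [0.553 0.006 0.226] [ 0.79 -0.02  0.72]
guard_bar [(0.56, array([0.5319, 0.0008, 0.2388]))]
```

Call:
carry_out(increments=[0, 0.43, 0, 0.33, 0, 0, 0.4, 0, 0.36, 0, 0, 0.4, 0, 0.36, 0, 0, 0.37, 0, 0.4, 0, 0, 0.37, 0, 0.4, 0])

```text
clock: 45.48
eef_pos: [0.5552, 0.0061, 0.2163]
tool_rot: [0.018, 0.93, 0.001, 0.368]
ft_force: [0.0, 0.2, 0.1]
grip_width: 0.0001
grasp_force: 0.4
```

Call:
carry_out(increments=[0, 0.33, 0, 0.43, 0, 0, 0.33, 0, 0.43, 0, 0, 0.29, 0, 0.45, 0, 0, 0.29, 0, 0.45, 0, 0, 0.25, 0, 0.48, 0])

```text
clock: 46.1
eef_pos: [0.5597, 0.0064, 0.1898]
tool_rot: [0.018, 0.93, 0.001, 0.368]
ft_force: [-0.6, -0.0, -0.0]
grip_width: 0.0003
grasp_force: 0.4
```

Call:
carry_out(increments=[0, 0.25, 0, 0.48, 0, 0, 0.2, 0, 0.5, 0, 0, 0.2, 0, 0.5, 0, 0, 0.16, 0, 0.4, 0, 0, 0.1, 0, 0.3, 0])

```text
clock: 46.72
eef_pos: [0.5681, 0.0065, 0.1678]
tool_rot: [0.018, 0.93, 0.001, 0.368]
ft_force: [-1.6, 0.0, 1.0]
grip_width: 0.0
grasp_force: 0.5
```

```bash
python3 - <<'E'
from plan import *
plan([114,119,124,126])
c=bot.camera("scene")
for nm in("guard_bar",):
    r=bot.place_of(c,nm); print(nm,[(round(k["p"],2),np.round(w(np.array(k["xyz"]),c),4)) for k in r[:2]])
E
```

```text
t 46.73 p [0.5681 0.0065 0.1678] x [-0.729  0.034 -0.684] z [ 0.684 -0.011 -0.729] head 177.4 w 0.0 gf 0.5 F [-1.6  0.   1. ] q [ 0.03  0.02 -0.77  0.03 -0.03  0.05]
114 [0.562 0.006 0.173] [ 0.05 -0.01 -0.8 ]
119 [0.567 0.006 0.164] [0.32 0.   1.02]
124 [0.572 0.006 0.154] [0.23 0.   1.05]
126 [0.575 0.006 0.151] [0.07 0.   0.42]
guard_bar [(0.79, array([0.5414, 0.0022, 0.151 ]))]
```

Call:
carry_out(increments=[0, 0.1, 0, 0.35, 0, 0, 0.1, 0, 0.35, 0, 0, 0.1, 0, 0.3, 0, 0, 0.1, 0, 0.3, 0, 0, 0, 0, 0.2, 0])

```text
clock: 47.45
eef_pos: [0.5755, 0.0064, 0.1544]
tool_rot: [0.018, 0.93, 0.001, 0.368]
ft_force: [-1.0, 0.0, 1.1]
grip_width: -0.0001
grasp_force: 0.5
```

Call:
carry_out(increments=[0, 0, 0, 0.2, 0, 0, 0, 0, 0.15, 0, 0, 0, 0, 0.1, 0, 0, 0, 0, 0, 0, 0, 0, 0, 0, 0])

```text
clock: 48.08
eef_pos: [0.5769, 0.0064, 0.1526]
tool_rot: [0.018, 0.929, 0.001, 0.368]
ft_force: [-25.5, 0.2, 24.6]
grip_width: -0.0004
grasp_force: 17.4
```

```bash
python3 - <<'E'
from plan import *
plan([124,126])
c=bot.camera("scene")
for nm in("guard_bar",):
    r=bot.place_of(c,nm); print(nm,[(round(k["p"],2),np.round(w(np.array(k["xyz"]),c),4)) for k in r[:2]])
E
```

```text
t 48.08 p [0.5769 0.0064 0.1526] x [-0.728  0.033 -0.685] z [ 0.685 -0.011 -0.729] head 177.4 w -0.0004 gf 17.4 F [-25.5   0.2  24.6] q [ 0.03  0.06 -0.77 -0.02 -0.03  0.05]
124 [0.572 0.006 0.154] [ 0.2  -0.01 -0.44]
126 [0.575 0.006 0.151] [0.07 0.   0.42]
guard_bar [(0.61, array([0.5532, 0.004 , 0.1333]))]
```

The guard is on its stop. Backing off and checking.

Call:
carry_out(increments=[0, 0, 0, -0.5, 0, 0, 0, 0, -1.5, 0, 0, 0, 0, -4, 0, 0, 0, 0, -5, 0, 0, 0, 0, -5, 0])

```text
clock: 48.8
eef_pos: [0.4676, 0.0081, 0.2681]
tool_rot: [0.018, 0.93, 0.001, 0.367]
ft_force: [2.0, 0.3, 1.5]
grip_width: -0.0003
grasp_force: 0.0
```

```bash
python3 - <<'E'
from h import *
pose()
for n in("scene","wrist"):
    c=bot.camera(n); cv2.imwrite(f"pics/fin_{n}.png",c["pixels"])
    r=bot.place_of(c,"guard_bar"); print([(round(k["p"],2),np.round(w(np.array(k["xyz"]),c),4)) for k in r[:1]])
    boxes(c)
E
```

```text
t 48.8 p [0.4676 0.0081 0.2681] x [-0.73   0.034 -0.683] z [ 0.683 -0.012 -0.73 ] head 177.4 w -0.0003 gf 0.0 F [2.  0.3 1.5] q [ 0.04 -0.36 -0.74  0.44 -0.04  0.07]
[(0.92, array([0.552 , 0.0021, 0.1323]))]
[88. 30. 75.] 0.68 ctr [ 0.4895 -0.3157] LW [0.029 0.058] ang 102.4 z [0.0052 0.0087 0.0124] corners [[0.4690000116825104, -0.28999999165534973], [0.48100000619888306, -0.34700000286102295], [0.5099999904632568, -0.3409999907016754], [0.4970000088214874, -0.2840000092983246]]
[  7.  10. 128.] 0.67 ctr [ 0.7241 -0.2723] LW [0.073 0.028] ang 7.7 z [0.0047 0.0086 0.0128] corners [[0.6859999895095825, -0.2630000114440918], [0.6899999976158142, -0.29100000858306885], [0.7620000243186951, -0.2809999883174896], [0.7580000162124634, -0.2529999911785126]]
[ 7.  9. 75.] 0.53 ctr [ 0.6053 -0.1796] LW [0.032 0.066] ang 142.4 z [0.005  0.009  0.0123] corners [[0.5690000057220459, -0.1720000058412552], [0.621999979019165, -0.21199999749660492], [0.640999972820282, -0.18700000643730164], [0.5889999866485596, -0.1469999998807907]]
[(0.9, array([0.553 , 0.0021, 0.1315]))]
[ 23.  26. 111.] 0.84 ctr [ 0.6029 -0.1812] LW [0.028 0.072] ang 146.3 z [0.0057 0.0088 0.0101] corners [[0.5649999976158142, -0.17299999296665192], [0.625, -0.21299999952316284], [0.640999972820282, -0.1899999976158142], [0.5809999704360962, -0.15000000596046448]]
[30. 89. 80.] 0.73 ctr [0.5554 0.003 ] LW [0.027 0.045] ang 155.7 z [0.0805 0.0828 0.0844] corners [[0.5289999842643738, -0.0], [0.5699999928474426, -0.01899999938905239], [0.5820000171661377, 0.006000000052154064], [0.5400000214576721, 0.02500000037252903]]
[36. 82. 84.] 0.59 ctr [ 0.5792 -0.0009] LW [0.025 0.01 ] ang 89.4 z [0.0816 0.0831 0.0843] corners [[0.5740000009536743, -0.013000000268220901], [0.5839999914169312, -0.014000000432133675], [0.5839999914169312, 0.012000000104308128], [0.5740000009536743, 0.012000000104308128]]
```

View pics/fin_wrist.png

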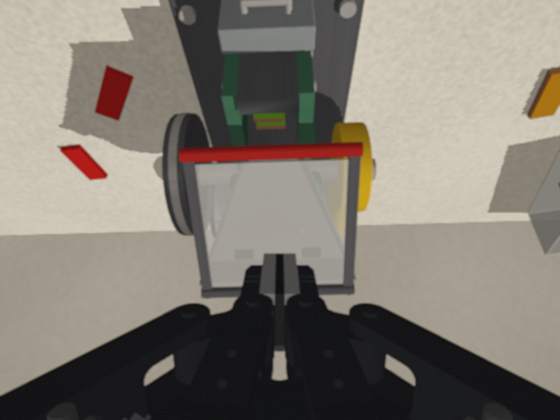

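The guard is shut: the bar at px (270,153) measures (0.553, 0, 0.132), where shut should be (0.553, 0, 0.134). Both greens are in the well at px (270,120), and the robot is clear. Handing in.

```bash
python3 -c "
from workcell import bot
print(bot.job_done())"
```

```text
the job is handed in; nothing more can be done
None
```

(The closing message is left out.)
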